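# Fit the hose elbows to the sampling manifold and lock them

### The job

Fit every hose elbow from the grey tray to a port of its own on the bolted-down sampling manifold: swing the red-knobbed turn button clear and take the blue retaining plate off, then push each elbow in and screw it clockwise against its seal until its outlet points straight back along the red line of its port. When all are on, lower the plate flat over the two locating pins again, its slots round the elbows so that they cannot turn, and swing the turn button fully over it to hold it down. Leave the marker and the dropper bottle where they are.

Things in the scene. Friction and masses are not known exactly. Their poses are not given: they have to be found in the camera images.
- elbow1_mid (a point): black hose elbow, if present upright in the tray's left (+y) compartment, outlet roughly to the left (+y). Point: on its upright axis, level with the outlet's axis, 38 mm above its lower end; x along the outlet, z up. Grip it across the y faces of its square block, 30 x 30 mm, from 22.5 to 52 mm above the lower end; a low cone on top makes it 58 mm high. 120 g
- elbow1_outlet (a point): mouth of elbow1's outlet, a hose tail of 15 mm diameter: 48 mm from the upright axis along x. Below the block is a round spigot, 28 mm in diameter, 22.5 mm long, its nose tapered to 21 mm over 4 mm, with two lugs on the +y and -y sides (to 19.5 mm from the axis, 8 mm wide, 5 to 10 mm above the lower end)
- elbow2_mid (a point): elbow like elbow1, same point and axes; if present it starts in the tray's middle compartment
- elbow2_outlet (a point): mouth of elbow2's outlet, as on elbow1
- elbow3_mid (a point): elbow like elbow1, same point and axes; if present it starts in the tray's right (-y) compartment
- elbow3_outlet (a point): mouth of elbow3's outlet, as on elbow1
- tray: grey open tray fixed on the bench, 66 x 250 x 20 mm (long in y), walls and floor 4 mm, three compartments 82 mm apart in a row; origin under its centre
- port_left (a point): manifold's left (+y) port: centre of its mouth on the upper face, 44 mm above the bench; x to the manifold's back along the red line, z up. Hole 29.6 mm wide with two entry slots for the elbow's lugs. The elbow goes in with its outlet 75 degrees anticlockwise (from above) of the red line, 12 degrees of play each way, and then stands on a sprung seal, elbow_mid 19.5 mm above this point
- port_mid (a point): middle port, like port_left, 80 mm from it. From the entry angle the elbow is turned 75 degrees clockwise to the red line: nearly free for 15 degrees; in the next 35 the lugs, under falling thread flanks, draw it 2.4 mm down on the seal (to 10 N) and resistance rises to 0.1 to 0.3 N m; then level to the line, where elbow_mid is 17 mm above the port point. It does not turn back by itself
- port_right (a point): right (-y) port, like port_left, 80 mm from port_mid. In every port a hard stop lies 10 degrees past the red line, so stop at the line and not at the stop
- mark_left (a point): back end of port_left's red line, on the manifold's upper face 42 mm behind the port's centre; the outlet must point over it
- mark_mid (a point): back end of port_mid's red line, on the manifold's upper face 42 mm behind the port's centre; the outlet must point over it
- mark_right (a point): back end of port_right's red line, on the manifold's upper face 42 mm behind the port's centre; the outlet must point over it
- plate_seat (a point): on the manifold's upper face midway between the two locating pins, 38 mm in front of port_mid; axes as the ports'. Steel pins 100 mm to each side of it along y, 12 mm in diameter, 22 mm high, tapered tips. plate_grip lies 25 mm straight above it when the plate is seated. Manifold: aluminium, 250 mm long, 44 high, 62 mm before and 42 mm behind the row of ports
- plate_grip (a point): centre of the black grip rib of the blue plate, 25 mm above the plate's underside; x from the rib to the teeth, z up. Rib 12 mm wide in y (grip it across y), 30 mm long in x, its top 42 mm above the underside. Plate 300 g, 8 mm thick: a bar 40 mm deep in x and 239 mm long in y, pin holes 15 mm wide at y = +100 and -100 mm, teeth at the +x side
- plate_teeth (a point): middle of the back edge of the plate's teeth: 52 mm from plate_grip along x, 4 mm above the underside. The four teeth (x = 20 to 52 mm) leave three slots 35 mm wide at y = -80, 0 and 80 mm, open at the back, that pass round the elbows' 30 mm blocks; with the plate on, an elbow can be neither put in nor turned
- plate: the retaining plate, at first seated on the manifold under the turn button (the bench to the right of the manifold, about x 0.5, y -0.41, is free to lay it on); origin on its underside below plate_grip, same axes
- turn_button (a joint): turn button: steel bar on an upright pivot at the manifold's front, 9.5 mm above its upper face. Value in rad: at 0 it points to the manifold's +y, clear of the plate; it grows clockwise from above; at its stop, 1.57, where it starts, it points to the manifold's back, 1.5 mm above the seated plate. Other stop -0.5. It stays where left (0.06 N m friction)
- button_knob (a point): centre of the turn button's upright red knob, 14 mm in diameter, 38 mm high (19 mm above and below this point), 40 mm from the pivot
- button_pivot (a point): on the turn button's pivot axis, level with button_knob
- marker: black marker pen with blue cap, 131 mm, lying at the left front: leave alone
- dropper: white dropper bottle with a pointed cap, 25 x 66 mm, standing behind the left end of the manifold: leave alone
Mind the look-alikes: they are no part of the job. What is shaped like the part that bears elbow3_mid but orange or purple is not meant.

How it is judged:
By the outcome, as a careful person would: the job done as asked, in the order asked, and still so for the second after the job is handed in, with the robot touching nothing.
Of elbow1, elbow2, elbow3 only 2 to 3 are there at a start; the rules pass over those that are not, and their reading is None.
At some moment in a run one of plate may be knocked a few centimetres aside while the robot is not near it.
It also fails if it takes over 210 s, if anything falls off the work surface, if the arm or the gripper's body presses on something with over 40 N, if the wrist force passes 120 N, or if a joint passes its speed limit or range.

### The arm

A 6-joint arm with a two-finger parallel gripper is mounted at the origin on a cart in front of the work surface, level with it; the furniture and walls round the work are solid. World frame = base frame: x ahead of the robot, y to its left, z up, the work surface at z = 0. Lengths are in m, angles in rad, forces in N, time in s.
With the tool pointing down it reaches from about 0.35 to 0.725 m from the base axis. Payload 4.3 kg.
Tool frame: the origin (TCP) lies at the very end of the fingers, on their centre line; the grasp point (between the pads) lies behind it (arm.hold_point_z is the z of the grasp point in the tool frame, in m); z points along the fingers, y is the line along which they close (so a half turn about z gives the same grasp; the last joint's range is limited). The gripper opens to 85 mm and grips with 20 to 120 N. Pads are 22 mm wide; open, the fingers measure 114 mm over their backs; the gripper's body (76 mm by 85 mm) begins 54 mm behind the grasp point. The pads swing forward as they close: fully open they stand 13 mm farther back than shut.
Start: joints at [-1.288, 0.377, 0.081, 1.274, 0, 1.46], TCP at [0.22, -0.531, 0.231] pointing down, gripper open.
Joint ranges: [-2.72, 2.72], [-0.84, 1.66], [-1.02, 1.22], [-1.77, 2.12], [-1.37, 1.28], [-3.14, 3.14]. Speed limits (rad/s): [2.57, 2.57, 3.14, 3.14, 3.14, 3.14].

### API

Orientations are given as a unit quaternion [x, y, z, w].
In Python, from station import arm gives the robot as it stands. The module is installed in compiled form; this text tells all that it offers.
- The arm moves only by the shell command python3 -m pendant 'ROWS'. ROWS is JSON, a list of rows, each a list of 3 entries, a list of its own where there are three numbers: the shift along the tool's x, y, z each as a share of 0.2 m, from -1 to 1, then the turn about the tool's z as a share of 90 degrees, from -1 to 1, then the closure, from -1 (fully open) to 1 (shut), so that 0 is half open. In form: [[[dx, dy, dz], roll, grip], ...]. A call has 1 to 12 rows; each row is the pose to reach, as a shift and turn from the pose commanded when the call began, along the tool's axes at that moment; what a row does not reach only later rows make up. A row lasts 1/12 s, in which the tool goes at most 41.7 mm and 7.16 degrees, less where a joint would pass 70% of its speed; a pose out of reach is approached as far as the arm can. A call with a number of a shift or a turn outside -1 to 1 is refused whole. A call with a gripper value outside its range is refused whole. The fingers move at their own pace and stop on an object; the grip force is fixed at half the most. Time passes only in rows, so rows that repeat a pose let the fingers close. It gives the time, the measured TCP pose, the force, the opening and the grip force at its end, in the units of the state.
- arm.get_obs(): the state, without advancing time (a new reading comes with each control period).
- arm.read_camera(name): name is "scene" or "top"; returns the picture (384x512x3 uint8, red, green, blue); there is no depth.
- arm.get_calibration(name): a dict with "fx", "fy", "cx", "cy" (pixels), "world_to_cam" (4x4, takes a point from world to camera coordinates). Camera axes: x right, y down, z forward; pixel columns grow to the right and rows downward; lengths in m; the calibration is good to about 2 mm. A picture is of the moment at which its call begins. get_calibration takes no time and is no camera call.
- arm.hand_in(): hands the job in; it is judged then, once.
The state is a dict: "clock": time; "joint_pos": joint angles; "qvel": joint speeds; "joint_efforts": joint torques, N m; "tool_pos": TCP position; "tool_rot": TCP orientation; "wrist_force": force on the tool from outside, world axes, zero at the start; "ft_torque": the same for the moment, N m; "gripper_width": opening from 0.0 (shut) to 1.0 (fully open); "gripper_force": force on a finger pad.
Only numpy, scipy, OpenCV 4.12 (cv2) and the standard library are available. Lean on these libraries where they do the work, as an engineer would, in place of code of your own. Each camera call takes 0.05 s, during which the arm holds its last target. There are 200 camera calls.

## Working session

There is one attempt and no reset: what is moved stays moved. The work goes in short steps, Python scripts to look and compute and a shell command to move; the robot and the scene stay as the last step left them, time stands still between calls to the robot, and variables do not carry over. Pictures are saved under pics/ and viewed, at most 14 in all, crops included, and the job is handed in when it is done.

```bash
mkdir -p pics; cat > h.py <<'E'
import numpy as np, cv2
from station import arm
def snap(cam,name):
    im=arm.read_camera(cam); cv2.imwrite(f'pics/{name}.png',cv2.cvtColor(im,cv2.COLOR_RGB2BGR)); return im
def ray(cam,u,v,z):
    c=arm.get_calibration(cam); T=np.array(c['world_to_cam']); R=T[:3,:3]; t=T[:3,3]
    o=-R.T@t; d=R.T@np.array([(u-c['cx'])/c['fx'],(v-c['cy'])/c['fy'],1]); return o+d*(z-o[2])/d[2]
def pix(cam,p):
    c=arm.get_calibration(cam); T=np.array(c['world_to_cam']); q=T[:3,:3]@np.array(p)+T[:3,3]
    return np.array([c['fx']*q[0]/q[2]+c['cx'],c['fy']*q[1]/q[2]+c['cy']])
def crop(im,name,x0,y0,x1,y1,s):
    cv2.imwrite(f'pics/{name}.png',cv2.cvtColor(cv2.resize(im[y0:y1,x0:x1],None,fx=s,fy=s,interpolation=cv2.INTER_CUBIC),cv2.COLOR_RGB2BGR))
E
python3 - <<'E'
from h import *
a=snap('top','t0');b=snap('scene','s0')
cv2.imwrite('pics/t0b.png',cv2.resize(cv2.imread('pics/t0.png'),(800,600),interpolation=cv2.INTER_CUBIC))
cv2.imwrite('pics/s0b.png',cv2.resize(cv2.imread('pics/s0.png'),(800,600),interpolation=cv2.INTER_CUBIC))
print(arm.get_obs(),arm.hold_point_z)
for c in('top','scene'):print(arm.get_calibration(c))
E
```

```text
{'clock': 0.1, 'joint_pos': array([-1.28831156e+00,  3.78025046e-01,  7.97767999e-02,  1.27439798e+00,
       -7.00327583e-06,  1.46050285e+00]), 'qvel': array([ 0.00039011, -0.0028005 ,  0.00269727, -0.0007142 , -0.00120801,
        0.00057286]), 'joint_efforts': array([ 1.22352158e-03, -4.64692640e+01,  2.70582658e+01,  1.20051546e-02,
       -1.55107828e-04,  4.33150987e-06]), 'tool_pos': array([ 0.2199291 , -0.53064891,  0.230441  ]), 'tool_rot': array([ 9.80777138e-01,  1.95129062e-01, -8.30246462e-05, -9.21224787e-04]), 'wrist_force': array([-0.13416849,  0.11497983, -0.56426255]), 'ft_torque': array([ 0.0123342 ,  0.00198898, -0.07090912]), 'gripper_force': 0.0, 'gripper_width': 1.0008309397332362} -0.0187
{'fx': 398.11013459338824, 'fy': 398.11013459338824, 'cx': 257.59263323051454, 'cy': 187.47478193233098, 'world_to_cam': array([[ 0.00999069, -0.99990963, -0.00899497, -0.05113622],
       [-0.99851764, -0.00949466, -0.05359455,  0.5296204 ],
       [ 0.0535043 ,  0.00951709, -0.99852227,  1.12802935],
       [ 0.        ,  0.        ,  0.        ,  1.        ]])}
{'fx': 434.69944138014046, 'fy': 434.69944138014046, 'cx': 252.8265167555258, 'cy': 190.94339615473172, 'world_to_cam': array([[-0.9124215 , -0.4089051 , -0.01684114,  0.47348524],
       [-0.30848684,  0.71422618, -0.62826494,  0.25720183],
       [ 0.26892912, -0.56804717, -0.77781716,  0.88542936],
       [ 0.        ,  0.        ,  0.        ,  1.        ]])}
```

View pics/t0b.png

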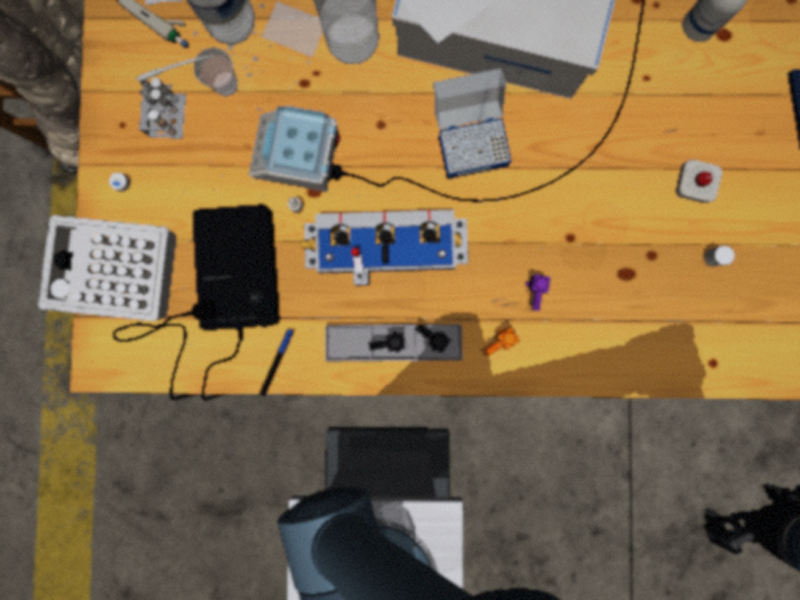

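View pics/s0b.png

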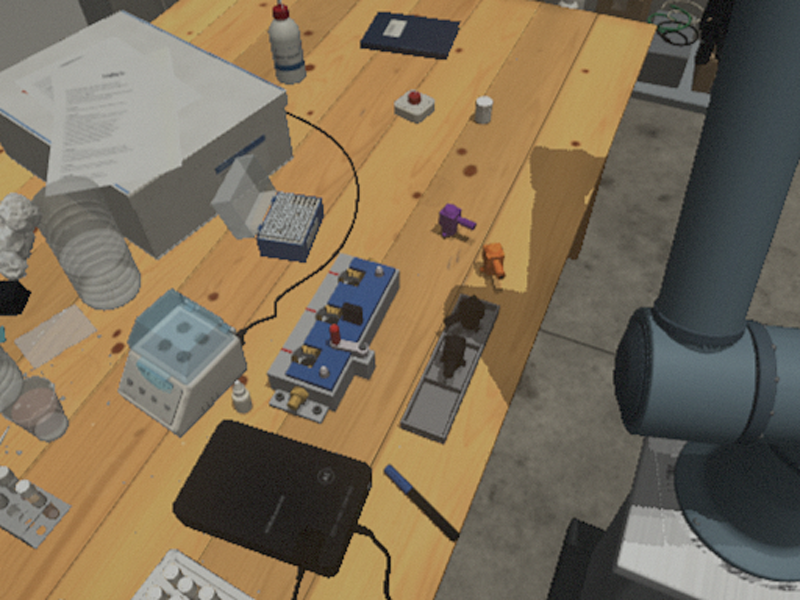

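```bash
python3 - <<'E'
from h import *
a=cv2.cvtColor(cv2.imread('pics/t0.png'),cv2.COLOR_BGR2RGB)
crop(a,'t0c',190,125,320,235,6)
b=cv2.cvtColor(cv2.imread('pics/s0.png'),cv2.COLOR_BGR2RGB)
crop(b,'s0c',165,125,345,285,4.4)
E
```

```text
(no output)
```

View pics/t0c.png

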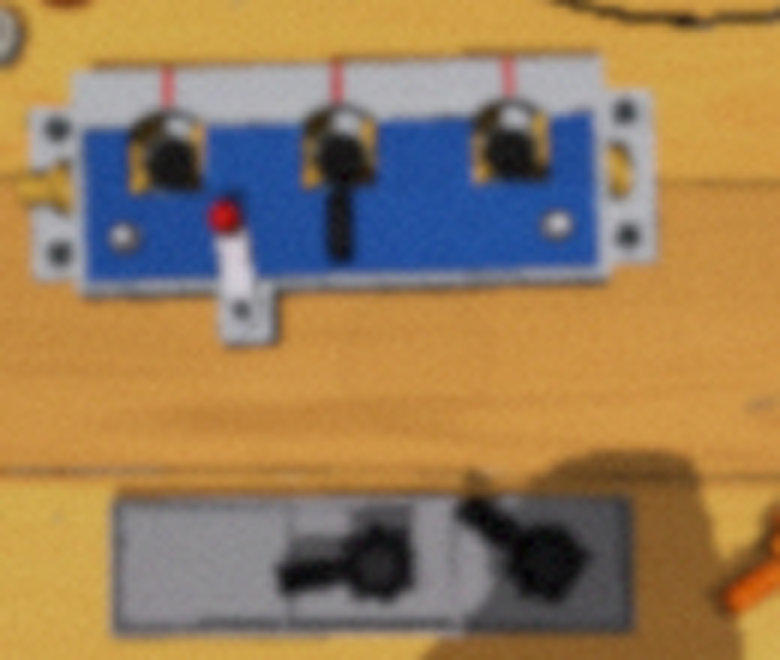

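View pics/s0c.png

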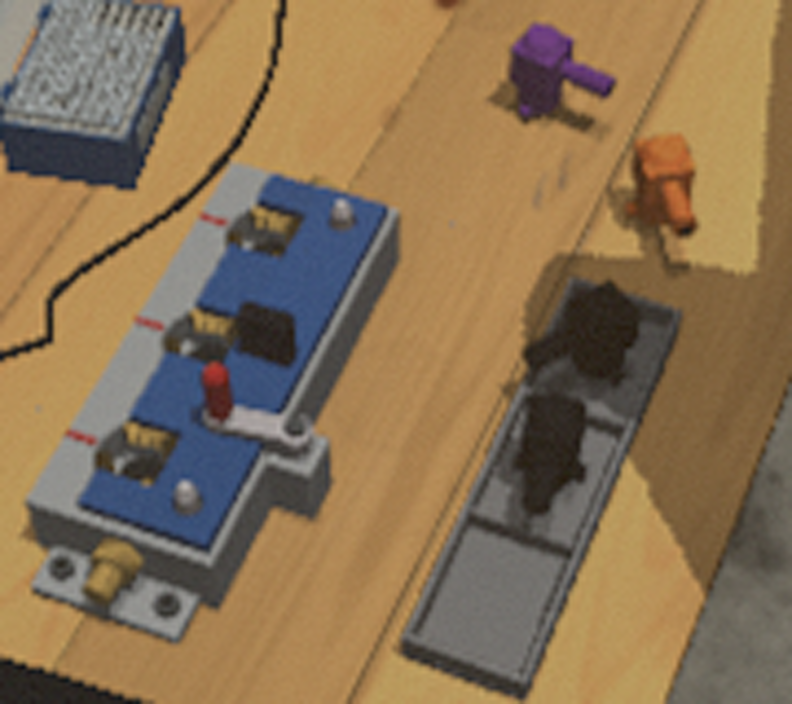

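```bash
python3 - <<'E'
from h import *
from scipy.optimize import least_squares
T=lambda x,y:(190+(x+.5)/6-.5,125+(y+.5)/6-.5); S=lambda x,y:(165+(x+.5)/4.4-.5,125+(y+.5)/4.4-.5)
def fit(obs,x0):
    def pred(p,l):
        c,s=np.cos(p[2]),np.sin(p[2]); return [p[0]+c*l[0]-s*l[1],p[1]+s*l[0]+c*l[1],l[2]]
    f=lambda p:np.concatenate([pix(cam,pred(p,l))-uv for cam,l,uv in obs])
    r=least_squares(f,x0,loss='soft_l1'); print(np.round(r.x,4),np.degrees(r.x[2]),'res',np.round(f(r.x),1).tolist()); return r.x
Z=.044
man=[('top',(.042,.08,Z),T(167,68)),('top',(.042,0,Z),T(337,60)),('top',(.042,-.08,Z),T(507,55)),('top',(-.038,.1,.066),T(124,236)),('top',(-.038,-.1,.066),T(558,223)),
('scene',(.042,.08,Z),S(66,434)),('scene',(.042,0,Z),S(137,320)),('scene',(.042,-.08,Z),S(203,216)),('scene',(-.038,.1,.066),S(184,484)),('scene',(-.038,-.1,.066),S(342,203))]
p=fit(man,[.46,0,0])
fit(man[:5],[.46,0,0]); fit(man[5:],[.46,0,0])
for n,o in dict(e2=[('top',(0,0,.062),T(380,562)),('top',(.048,0,.042),T(280,580)),('scene',(0,0,.062),S(556,400)),('scene',(.048,0,.042),S(537,507))],
 e3=[('top',(0,0,.062),T(546,560)),('top',(.048,0,.042),T(466,506)),('scene',(0,0,.062),S(609,290)),('scene',(.048,0,.042),S(533,356))]).items():
    fit(o,[.3,-.05,1])
for z in(.09,.095,.1):print(z,ray('top',*T(225,212),z),ray('scene',*S(213,369),z),ray('top',*T(241,309),z-.03),ray('scene',*S(296,426),z-.03))
E
```

```text
[ 0.632  -0.0128  0.038 ] 2.176340507307243 res [-0.2, 0.7, -0.1, 1.2, -0.0, 1.2, -0.5, 0.3, -0.1, 0.3, -0.1, -0.9, -0.5, -0.7, -1.1, -0.5, -0.2, 0.0, -0.3, -0.4]
[ 0.634  -0.0133  0.0427] 2.445415326153017 res [-0.0, 0.1, 0.0, 0.5, 0.1, 0.3, -0.2, -0.3, 0.2, -0.6]
[ 0.6303 -0.0118  0.0338] 1.937604485587416 res [0.2, -0.5, -0.1, -0.2, -0.5, -0.1, 0.1, 0.6, 0.2, 0.2]
[ 0.4414 -0.0351  1.7734] 101.60655435223083 res [0.2, 0.6, 0.1, 0.7, -0.7, 0.8, -0.4, -0.9]
[ 0.4422 -0.1142  1.0101] 57.87371940468989 res [1.5, 1.0, -0.1, 0.5, -0.9, 0.5, -0.5, -0.1]
0.09 [0.59945081 0.0360906  0.09      ] [0.59913054 0.03195551 0.09      ] [0.55836692 0.03071613 0.06      ] [0.55640071 0.02845775 0.06      ]
0.095 [0.59883792 0.03565402 0.095     ] [0.59700962 0.03508542 0.095     ] [0.55795855 0.03031608 0.065     ] [0.55462713 0.03149193 0.065     ]
0.1 [0.59822502 0.03521744 0.1       ] [0.5948887  0.03821532 0.1       ] [0.55755018 0.02991602 0.07      ] [0.55285356 0.03452612 0.07      ]
```

```bash
cat > plan.py <<'E'
import sys,json
from h import *
from scipy.spatial.transform import Rotation as Ro
# usage: plan.py 'x,y,z,yawdeg' ... : each waypoint is a new call, args joined by '+' are rows of one call
o=arm.get_obs(); R0=Ro.from_quat(o['tool_rot']); ex=R0.as_matrix()[:,0]
p=np.array(o['tool_pos']); yaw=np.degrees(np.arctan2(ex[1],ex[0]))
print('t',round(o['clock'],1),'pos',np.round(p,4),'yaw',round(yaw,1),'tilt',np.round(R0.as_matrix()[:,2],3),'F',np.round(o['wrist_force'],1),'M',np.round(o['ft_torque'],2),'w',round(o['gripper_width']*85,1),'gf',round(o['gripper_force'],1),'q6',round(o['joint_pos'][5],2))
for call in sys.argv[1:]:
    for k in call.split('+'):
        v=list(map(float,k.split(','))); a=np.radians(yaw); d=np.array(v[:3])-p
        dd=np.array([np.cos(a)*d[0]+np.sin(a)*d[1],np.sin(a)*d[0]-np.cos(a)*d[1],-d[2]])/.2
        dr=(yaw-v[3]+180)%360-180
        print('[[%.3f,%.3f,%.3f],%.3f,g]'%(*dd,dr/90),end=' ')
    print(); p=np.array(v[:3]); yaw=v[3]
E
python3 plan.py .34,-.42,.23,102 .46,-.25,.2,182 .56,-.09,.17,182 .598,.034,.13,182 .598,.034,.068,182
```

```text
t 0.1 pos [ 0.2199 -0.5306  0.2304] yaw 22.5 tilt [-0.001  0.002 -1.   ] F [-0.1  0.1 -0.6] M [ 0.01  0.   -0.07] w 85.1 gf 0.0 q6 1.46
[[0.766,-0.281,0.002],-0.883,g] 
[[0.707,0.764,0.150],-0.889,g] 
[[-0.528,0.782,0.150],0.000,g] 
[[-0.212,0.613,0.200],0.000,g] 
[[-0.000,0.000,0.310],0.000,g]
```

```bash
python3 -m pendant '[[[0.766,-0.281,0],-0.883,0.43],[[0.766,-0.281,0],-0.883,0.43],[[0.766,-0.281,0],-0.883,0.43],[[0.766,-0.281,0],-0.883,0.43],[[0.766,-0.281,0],-0.883,0.43],[[0.766,-0.281,0],-0.883,0.43],[[0.766,-0.281,0],-0.883,0.43],[[0.766,-0.281,0],-0.883,0.43],[[0.766,-0.281,0],-0.883,0.43],[[0.766,-0.281,0],-0.883,0.43],[[0.766,-0.281,0],-0.883,0.43],[[0.766,-0.281,0],-0.883,0.43]]'
python3 -m pendant '[[[0.707,0.764,0.15],-0.889,0.43],[[0.707,0.764,0.15],-0.889,0.43],[[0.707,0.764,0.15],-0.889,0.43],[[0.707,0.764,0.15],-0.889,0.43],[[0.707,0.764,0.15],-0.889,0.43],[[0.707,0.764,0.15],-0.889,0.43],[[0.707,0.764,0.15],-0.889,0.43],[[0.707,0.764,0.15],-0.889,0.43],[[0.707,0.764,0.15],-0.889,0.43],[[0.707,0.764,0.15],-0.889,0.43],[[0.707,0.764,0.15],-0.889,0.43],[[0.707,0.764,0.15],-0.889,0.43]]'
python3 -m pendant '[[[-0.528,0.782,0.15],0,0.43],[[-0.528,0.782,0.15],0,0.43],[[-0.528,0.782,0.15],0,0.43],[[-0.528,0.782,0.15],0,0.43],[[-0.528,0.782,0.15],0,0.43],[[-0.528,0.782,0.15],0,0.43],[[-0.528,0.782,0.15],0,0.43]]'
python3 plan.py .598,.034,.13,182 .598,.034,.068,182
```

```text
clock: 1.1
tool_pos: [0.3399, -0.4203, 0.2308]
tool_rot: [0.629, 0.778, 0.0, -0.001]
wrist_force: [-0.1, -0.3, 0.0]
gripper_width: 0.287
gripper_force: 0.0
clock: 2.1
tool_pos: [0.4601, -0.2504, 0.201]
tool_rot: [-0.018, 1.0, 0.0, -0.0]
wrist_force: [0.1, 0.3, -0.2]
gripper_width: 0.288
gripper_force: 0.0
clock: 2.68
tool_pos: [0.5604, -0.0896, 0.1706]
tool_rot: [-0.017, 1.0, -0.0, -0.001]
wrist_force: [0.2, -1.0, 0.2]
gripper_width: 0.286
gripper_force: 0.0
t 2.7 pos [ 0.5604 -0.0896  0.1706] yaw -178.0 tilt [-0.001 -0.    -1.   ] F [ 0.2 -1.   0.2] M [-0.03  0.05 -0.05] w 24.4 gf 0.0 q6 -0.3
[[-0.209,0.611,0.203],-0.001,g] 
[[-0.000,0.000,0.310],0.000,g]
```

```bash
python3 -m pendant '[[[-0.209,0.611,0.2],0,0.43],[[-0.209,0.611,0.2],0,0.43],[[-0.209,0.611,0.2],0,0.43],[[-0.209,0.611,0.2],0,0.43],[[-0.209,0.611,0.2],0,0.43],[[-0.209,0.611,0.2],0,0.43]]'
python3 - <<'E'
from h import *
b=snap('scene','s1'); a=snap('top','t1')
B=cv2.resize(b[160:280,170:290],(480,480),interpolation=cv2.INTER_CUBIC)
A=cv2.resize(a[120:200,195:275],(320,320),interpolation=cv2.INTER_CUBIC)
C=np.zeros((480,800,3),np.uint8);C[:,:480]=B;C[:320,480:]=A
cv2.imwrite('pics/c1.png',C[:,:,::-1])
E
```

```text
clock: 3.18
tool_pos: [0.5975, 0.0317, 0.1313]
tool_rot: [-0.016, 1.0, -0.001, -0.0]
wrist_force: [-0.3, -0.0, 0.6]
gripper_width: 0.282
gripper_force: 0.0
```

View pics/c1.png

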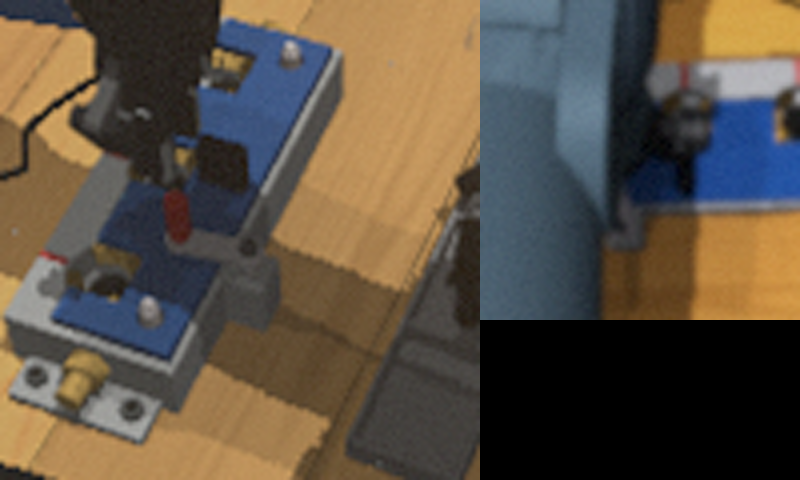

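```bash
python3 -m pendant '[[[0,0.0,0.1],0,0.43],[[0,0.0,0.17],0,0.43],[[0,0,0.17],0,0.43],[[0,0,0.17],0,0.43]]'
python3 -m pendant '[[[0,0,0.05],0,0.43],[[0,0,0.1],0,0.43],[[0,0,0.15],0,0.43],[[0,0,0.15],0,0.43]]'
python3 plan.py .598,.034,.068,182 .596,.045,.068,197+.590,.053,.068,212+.582,.062,.068,227 .569,.069,.068,247 .554,.070,.068,272 .548,.070,.068,272
```

```text
clock: 3.62
tool_pos: [0.5971, 0.0313, 0.0973]
tool_rot: [-0.016, 1.0, -0.0, -0.001]
wrist_force: [-0.3, -0.4, -0.1]
gripper_width: 0.283
gripper_force: 0.0
clock: 3.95
tool_pos: [0.5962, 0.0328, 0.0648]
tool_rot: [-0.017, 1.0, 0.0, -0.002]
wrist_force: [0.1, -0.5, -0.6]
gripper_width: 0.284
gripper_force: 0.0
t 4.0 pos [0.5962 0.0328 0.0648] yaw -178.0 tilt [-0.004  0.    -1.   ] F [ 0.1 -0.5 -0.6] M [-0.03  0.04 -0.02] w 24.2 gf 0.0 q6 -0.09
[[-0.009,0.006,-0.016],-0.000,g] 
[[0.008,0.055,-0.000],-0.167,g] [[0.037,0.096,-0.000],-0.333,g] [[0.075,0.143,-0.000],-0.500,g] 
[[0.019,0.071,-0.000],-0.222,g] 
[[0.025,0.071,-0.000],-0.278,g] 
[[-0.001,0.030,-0.000],0.000,g]
```

```bash
python3 plan.py $(python3 -c "
from math import *
print('+'.join('%.4f,%.4f,.067,%.1f'%(.557+.0395*cos(radians(t)),.0315+.0395*sin(radians(t)),180+t) for t in (9,16,23,30,37,44,51,58,65,72,79,86)),'%.4f,%.4f,.067,268+%.4f,%.4f,.067,275'%(.557,.071,.550,.0705))")
```

```text
t 4.0 pos [0.5962 0.0328 0.0648] yaw -178.0 tilt [-0.004  0.    -1.   ] F [ 0.1 -0.5 -0.6] M [-0.03  0.04 -0.02] w 24.2 gf 0.0 q6 -0.09
[[0.000,0.024,-0.011],-0.078,g] [[0.004,0.048,-0.011],-0.156,g] [[0.012,0.071,-0.011],-0.234,g] [[0.022,0.093,-0.011],-0.311,g] [[0.035,0.114,-0.011],-0.389,g] [[0.049,0.132,-0.011],-0.467,g] [[0.066,0.149,-0.011],-0.545,g] [[0.086,0.164,-0.011],-0.623,g] [[0.106,0.176,-0.011],-0.700,g] [[0.129,0.186,-0.011],-0.778,g] [[0.152,0.193,-0.011],-0.856,g] [[0.175,0.197,-0.011],-0.934,g] 
[[0.000,0.014,-0.000],-0.022,g] [[0.005,0.049,-0.000],-0.100,g]
```

```bash
python3 -m pendant '[[[0,0.024,-0.01],-0.078,0.43],[[0.004,0.048,-0.01],-0.156,0.43],[[0.012,0.071,-0.01],-0.234,0.43],[[0.022,0.093,-0.01],-0.311,0.43],[[0.035,0.114,-0.01],-0.389,0.43],[[0.049,0.132,-0.01],-0.467,0.43],[[0.066,0.149,-0.01],-0.545,0.43],[[0.086,0.164,-0.01],-0.623,0.43],[[0.106,0.176,-0.01],-0.7,0.43],[[0.129,0.186,-0.01],-0.778,0.43],[[0.152,0.193,-0.01],-0.856,0.43],[[0.175,0.197,-0.01],-0.934,0.43]]'
python3 -m pendant '[[[0,0.014,0],-0.022,0.43],[[0.003,0.035,0],-0.08,0.43],[[0.006,0.055,0],-0.12,0.43],[[0.006,0.055,0],-0.12,0.43],[[0.006,0.055,0],-0.12,0.43]]'
python3 plan.py
```

```text
clock: 4.95
tool_pos: [0.5623, 0.0712, 0.0694]
tool_rot: [-0.685, 0.729, -0.001, 0.0]
wrist_force: [2.2, -0.5, -0.5]
gripper_width: 0.289
gripper_force: 1.1
clock: 5.37
tool_pos: [0.5509, 0.0708, 0.0695]
tool_rot: [0.748, -0.664, 0.0, -0.0]
wrist_force: [1.2, 0.8, 0.3]
gripper_width: 0.284
gripper_force: 0.6
t 5.4 pos [0.5509 0.0708 0.0695] yaw -83.2 tilt [ 0.001  0.    -1.   ] F [1.2 0.8 0.3] M [ 0.18 -0.23 -0.  ] w 24.2 gf 0.6 q6 -1.68
```

```bash
python3 plan.py .551,.071,.13,277 .594,-.0143,.13,190 .594,-.0143,.09,182.2 .594,-.0143,.059,182.2
```

```text
t 5.4 pos [0.5509 0.0708 0.0695] yaw -83.2 tilt [ 0.001  0.    -1.   ] F [1.2 0.8 0.3] M [ 0.18 -0.23 -0.  ] w 24.2 gf 0.6 q6 -1.68
[[-0.001,-0.001,-0.302],-0.003,g] 
[[0.450,-0.161,-0.000],0.967,g] 
[[-0.000,0.000,0.200],0.087,g] 
[[-0.000,0.000,0.155],0.000,g]
```

```bash
python3 -m pendant '[[[0,-0.01,-0.3],0,0.3],[[0,-0.01,-0.3],0,0.2],[[0,-0.01,-0.3],0,0.2]]'
python3 -m pendant '[[[0.45,-0.16,0],0.967,0.1],[[0.45,-0.16,0],0.967,0.1],[[0.45,-0.16,0],0.967,0.1],[[0.45,-0.16,0],0.967,0.1],[[0.45,-0.16,0],0.967,0.1],[[0.45,-0.16,0],0.967,0.1],[[0.45,-0.16,0],0.967,0.1],[[0.45,-0.16,0],0.967,0.1],[[0.45,-0.16,0],0.967,0.1],[[0.45,-0.16,0],0.967,0.1],[[0.45,-0.16,0],0.967,0.1],[[0.45,-0.16,0],0.967,0.1]]'
python3 plan.py  .594,-.0143,.09,182.2 .594,-.0143,.059,182.2
python3 - <<'E'
from h import *
b=snap('scene','s2')
crop(b,'c2',165,125,305,285,3.7)
print(pix('scene',(.558,.071,.095)),pix('scene',(.598,.032,.095)))
E
```

```text
clock: 5.62
tool_pos: [0.5557, 0.0707, 0.1337]
tool_rot: [0.748, -0.664, 0.003, -0.002]
wrist_force: [0.9, 0.6, 0.2]
gripper_width: 0.403
gripper_force: 0.0
clock: 6.62
tool_pos: [0.5942, -0.0149, 0.1282]
tool_rot: [-0.091, 0.996, -0.0, -0.001]
wrist_force: [-0.5, -0.6, -0.7]
gripper_width: 0.45
gripper_force: 0.0
t 6.6 pos [ 0.5942 -0.0149  0.1282] yaw -169.5 tilt [-0.002 -0.    -1.   ] F [-0.5 -0.6 -0.7] M [ 0.04 -0.02 -0.  ] w 38.2 gf 0.0 q6 -0.31
[[0.001,0.003,0.191],0.092,g] 
[[-0.000,0.000,0.155],0.000,g] 
[221.55323812 226.84689763] [213.27004473 207.29704279]
```

View pics/c2.png

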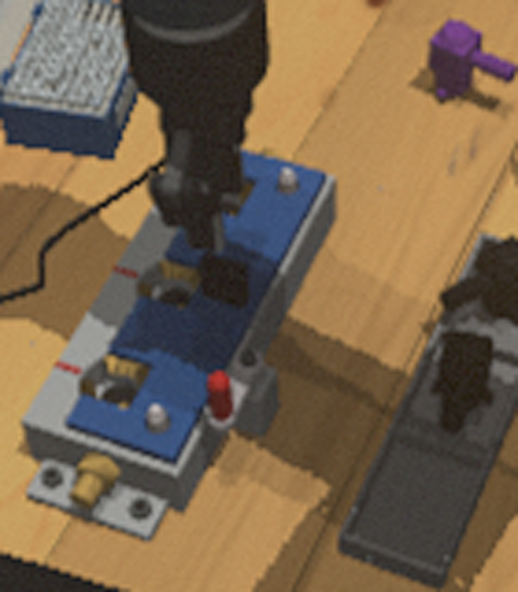

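```bash
python3 -m pendant '[[[0,0,0.15],0.092,0.1],[[0,0,0.3],0.092,0.1],[[0,0,0.346],0.092,0.1],[[0,0,0.346],0.092,0.1],[[0,0,0.346],0.092,0.1],[[0,0,0.346],0.092,0.5],[[0,0,0.346],0.092,1],[[0,0,0.346],0.092,1],[[0,0,0.346],0.092,1],[[0,0,0.346],0.092,1],[[0,0,0.346],0.092,1],[[0,0,0.346],0.092,1]]'
python3 plan.py
```

```text
clock: 7.67
tool_pos: [0.5967, -0.0149, 0.0621]
tool_rot: [-0.023, 1.0, -0.0, 0.002]
wrist_force: [-0.8, -0.1, 6.1]
gripper_width: 0.127
gripper_force: 60.9
t 7.7 pos [ 0.5967 -0.0149  0.0621] yaw -177.4 tilt [ 0.004 -0.    -1.   ] F [-0.8 -0.1  6.1] M [0.09 0.13 0.06] w 10.8 gf 60.9 q6 -0.18
```

```bash
python3 -m pendant '[[[0,0,-0.05],0,1],[[0,0,-0.1],0,1],[[0,0,-0.2],0,1],[[0,0,-0.35],0,1],[[0,0,-0.5],0,1],[[0,0,-0.5],0,1],[[0,0,-0.5],0,1]]'
python3 - <<'E'
from h import *
for n,u,v in [('purple',540,283),('ptail',537,305),('orange',508,338),('redbtn',703,200),('white',720,255)]: print(n,ray('top',u*.64,v*.64,.05))
E
python3 plan.py .58,-.21,.16,182.6 .5,-.40,.16,182.6 .5,-.42,.06,182.6
```

```text
clock: 8.25
tool_pos: [0.5966, -0.0149, 0.1627]
tool_rot: [-0.023, 1.0, -0.0, 0.002]
wrist_force: [1.0, -0.1, -3.5]
gripper_width: 0.125
gripper_force: 59.8
purple [ 0.54814299 -0.29033696  0.05      ]
ptail [ 0.50900464 -0.28495817  0.05      ]
orange [ 0.45012846 -0.23368551  0.05      ]
redbtn [ 0.69931736 -0.58088962  0.05      ]
white [ 0.60096177 -0.60938538  0.05      ]
t 8.2 pos [ 0.5966 -0.0149  0.1627] yaw -177.4 tilt [ 0.005 -0.001 -1.   ] F [ 1.  -0.1 -3.5] M [ 0.07  0.04 -0.02] w 10.6 gf 59.8 q6 -0.18
[[0.128,-0.971,0.014],0.000,g] 
[[0.443,-0.931,-0.000],0.000,g] 
[[0.005,-0.100,0.500],0.000,g]
```

```bash
python3 plan.py .58,-.21,.16,182.6 .5,-.40,.16,182.6 .49,-.455,.10,182.6 .49,-.455,.0195,182.6;
python3 -m pendant '[[[0.128,-0.97,0],0,1],[[0.128,-0.97,0],0,1],[[0.128,-0.97,0],0,1],[[0.128,-0.97,0],0,1],[[0.128,-0.97,0],0,1],[[0.128,-0.97,0],0,1],[[0.128,-0.97,0],0,1]]'
python3 -m pendant '[[[0.443,-0.93,0],0,1],[[0.443,-0.93,0],0,1],[[0.443,-0.93,0],0,1],[[0.443,-0.93,0],0,1],[[0.443,-0.93,0],0,1],[[0.443,-0.93,0],0,1],[[0.443,-0.93,0],0,1],[[0.443,-0.93,0],0,1]]'
python3 plan.py .49,-.455,.10,182.6 .49,-.455,.03,182.6 .49,-.455,.0195,182.6
```

```text
t 8.2 pos [ 0.5966 -0.0149  0.1627] yaw -177.4 tilt [ 0.005 -0.001 -1.   ] F [ 1.  -0.1 -3.5] M [ 0.07  0.04 -0.02] w 10.6 gf 59.8 q6 -0.18
[[0.128,-0.971,0.014],0.000,g] 
[[0.443,-0.931,-0.000],0.000,g] 
[[0.062,-0.272,0.300],0.000,g] 
[[-0.000,0.000,0.402],0.000,g] 
clock: 8.83
tool_pos: [0.5766, -0.2108, 0.1581]
tool_rot: [-0.021, 1.0, 0.001, -0.002]
wrist_force: [-0.8, 1.1, -3.8]
gripper_width: 0.125
gripper_force: 59.9
clock: 9.5
tool_pos: [0.4982, -0.3976, 0.159]
tool_rot: [-0.023, 1.0, 0.001, -0.001]
wrist_force: [-0.3, -0.8, -3.5]
gripper_width: 0.127
gripper_force: 60.2
t 9.5 pos [ 0.4982 -0.3976  0.159 ] yaw -177.3 tilt [-0.001  0.003 -1.   ] F [-0.3 -0.8 -3.5] M [0.02 0.03 0.01] w 10.8 gf 60.2 q6 -0.82
[[0.054,-0.285,0.295],0.001,g] 
[[-0.000,0.000,0.350],0.000,g] 
[[-0.000,0.000,0.052],0.000,g]
```

```bash

python3 -m pendant '[[[0.054,-0.285,0.3],0,1],[[0.054,-0.285,0.3],0,1],[[0.054,-0.285,0.3],0,1],[[0.054,-0.285,0.45],0,1],[[0.054,-0.285,0.6],0,1],[[0.054,-0.285,0.65],0,1],[[0.054,-0.285,0.65],0,1],[[0.054,-0.285,0.65],0,1]]'
python3 -m pendant '[[[0,0,0.02],0,1],[[0,0,0.03],0,1],[[0,0,0.04],0,1],[[0,0,0.045],0,1],[[0,0,0.045],0,1]]'; python3 plan.py
```

```text
clock: 10.17
tool_pos: [0.4905, -0.455, 0.0301]
tool_rot: [-0.024, 1.0, 0.001, -0.001]
wrist_force: [-0.0, -0.4, -2.4]
gripper_width: 0.129
gripper_force: 60.1
clock: 10.58
tool_pos: [0.4902, -0.4572, 0.0215]
tool_rot: [-0.023, 1.0, -0.0, 0.0]
wrist_force: [0.4, 0.4, -3.3]
gripper_width: 0.126
gripper_force: 60.3
t 10.6 pos [ 0.4902 -0.4572  0.0215] yaw -177.4 tilt [ 0. -0. -1.] F [ 0.4  0.4 -3.3] M [-0.    0.08  0.04] w 10.7 gf 60.3 q6 -0.89
```

```bash

python3 -m pendant '[[[0,0,0.01],0,1],[[0,0,0.015],0,1],[[0,0,0.015],0,1],[[0,0,0.015],0,0.4],[[0,0,0.015],0,0.3],[[0,0,0.015],0,0.3],[[0,0,0.015],0,0.3],[[0,0,-0.2],0,0.3],[[0,0,-0.4],0,0.3],[[0,0,-0.6],0,0.3],[[0,0,-0.6],0,0.3],[[0,0,-0.6],0,0.3]]'
python3 - <<'E'
from h import *
a=snap('top','t3'); b=snap('scene','s3')
crop(a,'c3',195,130,315,235,6.4)
for n,p in dict(l=(-.0,.08),m=(0,0),r=(0,-.08)).items():
    c,s=np.cos(.038),np.sin(.038); w=(.632+c*p[0]-s*p[1],-.0128+s*p[0]+c*p[1],.044); print(n,np.round(w,4),(pix('top',w)-[195,130])*6.4)
E
python3 plan.py
```

```text
clock: 11.58
tool_pos: [0.4921, -0.4592, 0.1454]
tool_rot: [-0.023, 1.0, -0.003, 0.003]
wrist_force: [-1.1, -0.2, -0.7]
gripper_width: 0.354
gripper_force: 0.0
l [0.629  0.0671 0.044 ] [144.55875392 136.82091832]
m [ 0.632  -0.0128  0.044 ] [326.69630766 131.50992415]
r [ 0.635  -0.0927  0.044 ] [509.028914  126.1932424]
t 11.7 pos [ 0.49   -0.4567  0.1407] yaw -177.4 tilt [-0.  0. -1.] F [-0.8  0.  -0.8] M [-0.02  0.02  0.04] w 29.7 gf 0.0 q6 -0.89
```

View pics/c3.png

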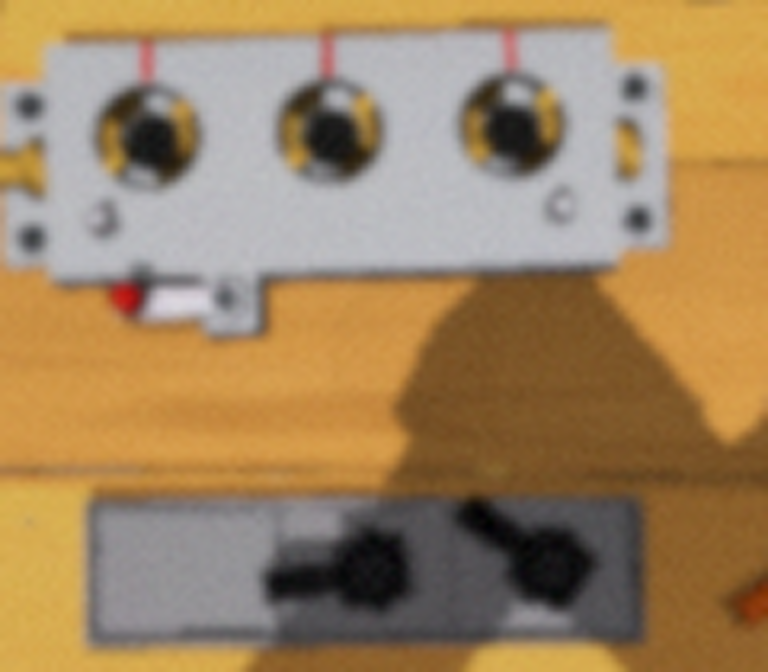

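```bash
python3 - <<'E'
from h import *
C=lambda x,y:(195+(x+.5)/6.4-.5,130+(y+.5)/6.4-.5)
for n,a,b in(('e2',(375,568),(268,585)),('e3',(549,566),(467,508))):
    p=ray('top',*C(*a),.062);q=ray('top',*C(*b),.042);print(n,p,q,np.degrees(np.arctan2(*(q-p)[1::-1])),np.hypot(*(q-p)[:2]))
E
python3 plan.py .50,-.26,.15,202 .442,-.08,.15,282 .4414,-.0355,.08,282
```

```text
e2 [ 0.44285374 -0.03517468  0.062     ] [0.43451768 0.01173968 0.042     ] 100.07554710144166 0.047649214041506724
e3 [ 0.444465   -0.10953194  0.062     ] [ 0.46886221 -0.07460233  0.042     ] 55.066937022023616 0.04260635195807419
t 11.7 pos [ 0.49   -0.4567  0.1407] yaw -177.4 tilt [-0.  0. -1.] F [-0.8  0.  -0.8] M [-0.02  0.02  0.04] w 29.7 gf 0.0 q6 -0.89
[[-0.095,0.980,-0.047],-0.215,g] 
[[-0.068,0.943,-0.000],-0.889,g] 
[[-0.218,-0.043,0.350],0.000,g]
```

```bash
python3 -m pendant '[[[-0.095,0.98,-0.1],-0.215,-0.3],[[-0.095,0.98,-0.1],-0.215,-0.3],[[-0.095,0.98,-0.1],-0.215,-0.3],[[-0.095,0.98,-0.1],-0.215,-0.3],[[-0.095,0.98,-0.1],-0.215,-0.3],[[-0.095,0.98,-0.1],-0.215,-0.3],[[-0.095,0.98,-0.1],-0.215,-0.3]]'
python3 -m pendant '[[[-0.068,0.943,0],-0.889,-0.3],[[-0.068,0.943,0],-0.889,-0.3],[[-0.068,0.943,0],-0.889,-0.3],[[-0.068,0.943,0],-0.889,-0.3],[[-0.068,0.943,0],-0.889,-0.3],[[-0.068,0.943,0],-0.889,-0.3],[[-0.068,0.943,0],-0.889,-0.3],[[-0.068,0.943,0],-0.889,-0.3],[[-0.068,0.943,0],-0.889,-0.3],[[-0.068,0.943,0],-0.889,-0.3],[[-0.068,0.943,0],-0.889,-0.3],[[-0.068,0.943,0],-0.889,-0.3]]'
python3 plan.py .442,-.0353,.09,281 .442,-.0353,.031,281
```

```text
clock: 12.27
tool_pos: [0.4991, -0.258, 0.1595]
tool_rot: [-0.192, 0.981, 0.001, -0.001]
wrist_force: [0.2, 0.0, -0.1]
gripper_width: 0.649
gripper_force: 0.0
clock: 13.27
tool_pos: [0.4419, -0.0814, 0.1599]
tool_rot: [0.777, -0.629, -0.001, 0.001]
wrist_force: [-0.1, 0.0, -0.9]
gripper_width: 0.649
gripper_force: 0.0
t 13.3 pos [ 0.4419 -0.0814  0.1599] yaw -78.0 tilt [-0.002  0.    -1.   ] F [-0.1  0.  -0.9] M [ 0.03 -0.02  0.02] w 55.2 gf 0.0 q6 -2.1
[[-0.226,-0.049,0.350],0.012,g] 
[[0.000,-0.000,0.295],0.000,g]
```

```bash
python3 -m pendant '[[[-0.226,-0.049,0.1],0.01,-0.3],[[-0.226,-0.049,0.25],0.01,-0.3],[[-0.226,-0.049,0.35],0.01,-0.3],[[-0.226,-0.049,0.35],0.01,-0.3],[[-0.226,-0.049,0.5],0.01,-0.3],[[-0.226,-0.049,0.6],0.01,-0.3],[[-0.226,-0.049,0.645],0.01,-0.3],[[-0.226,-0.049,0.645],0.01,-0.3],[[-0.226,-0.049,0.645],0.01,-0.3]]'
python3 -m pendant '[[[0,0,0],0,0],[[0,0,0],0,0.1],[[0,0,0],0,1],[[0,0,0],0,1],[[0,0,0],0,1],[[0,0,0],0,1],[[0,0,0],0,1],[[0,0,0],0,1],[[0,0,0],0,1],[[0,0,0],0,1]]'
python3 plan.py .47,-.0353,.13,281 .60,-.0133,.13,257.4 .632,-.0133,.10,257.4
```

```text
clock: 14.02
tool_pos: [0.4426, -0.0346, 0.0326]
tool_rot: [0.772, -0.636, -0.0, 0.0]
wrist_force: [0.2, -0.1, -0.2]
gripper_width: 0.652
gripper_force: 0.0
clock: 14.85
tool_pos: [0.4434, -0.0345, 0.0334]
tool_rot: [0.772, -0.636, 0.001, -0.0]
wrist_force: [-1.8, -0.9, 4.3]
gripper_width: 0.344
gripper_force: 57.8
t 14.8 pos [ 0.4434 -0.0345  0.0334] yaw -78.9 tilt [ 0.002 -0.001 -1.   ] F [-1.8 -0.9  4.3] M [-0.16  0.24 -0.04] w 29.2 gf 57.8 q6 -1.98
[[0.029,-0.130,-0.483],0.001,g] 
[[0.016,-0.659,-0.000],0.262,g] 
[[-0.035,-0.156,0.150],0.000,g]
```

```bash
python3 -m pendant '[[[0,0,-0.1],0,1],[[0,0,-0.2],0,1],[[0,0,-0.35],0,1],[[0,0,-0.48],0,1],[[0,0,-0.48],0,1],[[0,0,-0.48],0,1]]'
python3 -m pendant '[[[0.016,-0.65,0],0.262,1],[[0.016,-0.65,0],0.262,1],[[0.016,-0.65,0],0.262,1],[[0.016,-0.65,0],0.262,1],[[0.016,-0.65,0],0.262,1],[[0.016,-0.65,0],0.262,1],[[0.016,-0.65,0],0.262,1]]'
python3 plan.py .632,-.0133,.093,257.4
```

```text
clock: 15.35
tool_pos: [0.4442, -0.0344, 0.1299]
tool_rot: [0.772, -0.636, 0.002, -0.001]
wrist_force: [-0.0, -0.6, -1.8]
gripper_width: 0.343
gripper_force: 59.0
clock: 15.93
tool_pos: [0.5683, -0.0121, 0.1269]
tool_rot: [-0.626, 0.78, 0.001, -0.001]
wrist_force: [-0.8, 0.5, -1.3]
gripper_width: 0.351
gripper_force: 59.0
t 15.9 pos [ 0.5683 -0.0121  0.1269] yaw -102.5 tilt [-0.004  0.    -1.   ] F [-0.8  0.5 -1.3] M [0.02 0.03 0.02] w 29.8 gf 59.0 q6 -1.49
[[-0.063,-0.312,0.170],0.002,g]
```

```bash
python3 -m pendant '[[[-0.063,-0.312,0.17],0,1],[[-0.063,-0.312,0.17],0,1],[[-0.063,-0.312,0.17],0,1],[[-0.063,-0.312,0.17],0,1],[[-0.063,-0.312,0.17],0,1]]'
python3 plan.py
python3 - <<'E'
from h import *
b=snap('scene','s4'); crop(b,'c4',175,140,275,220,7.5)
o=arm.get_obs();p=o['tool_pos'];z=p[2]-.0294
f=lambda q:np.round((pix('scene',q)-[175,140]+.5)*7.5-.5)
print('axis base',f((p[0],p[1],z)),'base at mid z',f((p[0],p[1],z+.038)),'top',f((p[0],p[1],z+.058)))
a=np.radians(77.5);print('mouth',f((p[0]+.048*np.cos(a),p[1]+.048*np.sin(a),z+.038)))
E
```

```text
clock: 16.35
tool_pos: [0.6325, -0.0136, 0.0942]
tool_rot: [-0.626, 0.78, 0.001, -0.001]
wrist_force: [0.1, -0.6, -0.6]
gripper_width: 0.342
gripper_force: 59.1
t 16.4 pos [ 0.6325 -0.0136  0.0942] yaw -102.5 tilt [-0.002  0.    -1.   ] F [ 0.1 -0.6 -0.6] M [-0.02  0.02  0.03] w 29.1 gf 59.1 q6 -1.47
axis base [267. 422.] base at mid z [255. 344.] top [249. 301.]
mouth [149. 445.]
```

View pics/c4.png

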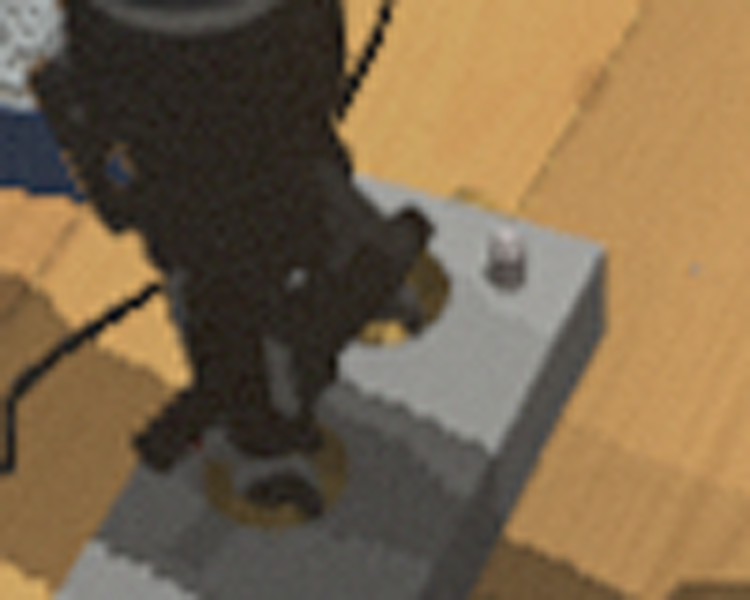

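```bash
python3 plan.py .631,-.0138,.074,257.4
python3 -m pendant '[[[0,0.008,0.05],0,1],[[0,0.008,0.1],0,1],[[0,0.008,0.1],0,1],[[0,0.008,0.1],0,1]]'
python3 -m pendant '[[[0,0,0.01],0,1],[[0,0,0.02],0,1],[[0,0,0.03],0,1],[[0,0,0.03],0,1]]'
python3 plan.py
```

```text
t 16.4 pos [ 0.6328 -0.0135  0.0948] yaw -102.5 tilt [-0.001 -0.    -1.   ] F [-1.3  0.5 -1. ] M [ 0.02  0.04 -0.01] w 29.4 gf 59.1 q6 -1.47
[[0.003,0.008,0.104],0.001,g] 
clock: 16.73
tool_pos: [0.6311, -0.0129, 0.0731]
tool_rot: [-0.626, 0.78, 0.001, -0.001]
wrist_force: [-0.2, 0.6, -1.5]
gripper_width: 0.341
gripper_force: 59.2
clock: 17.07
tool_pos: [0.6325, -0.0133, 0.0678]
tool_rot: [-0.626, 0.78, -0.0, -0.0]
wrist_force: [0.1, -0.5, -1.6]
gripper_width: 0.346
gripper_force: 59.2
t 17.1 pos [ 0.6325 -0.0133  0.0678] yaw -102.5 tilt [-0.    -0.001 -1.   ] F [ 0.1 -0.5 -1.6] M [-0.15  0.02  0.02] w 29.4 gf 59.2 q6 -1.47
```

```bash

python3 -m pendant '[[[0,0,0.01],0,1],[[0,0,0.02],0,1],[[0,0,0.03],0,1],[[0,0,0.03],0,1]]'
python3 -m pendant '[[[0,0,0.01],0,1],[[0,0,0.02],0,1],[[0,0,0.025],0,1],[[0,0,0.025],0,1]]'
python3 plan.py
```

```text
clock: 17.4
tool_pos: [0.6334, -0.0141, 0.0622]
tool_rot: [-0.626, 0.78, -0.001, -0.0]
wrist_force: [1.2, -3.9, -1.1]
gripper_width: 0.35
gripper_force: 58.9
clock: 17.73
tool_pos: [0.6333, -0.0141, 0.0571]
tool_rot: [-0.626, 0.78, -0.001, -0.0]
wrist_force: [2.0, -5.3, 0.9]
gripper_width: 0.345
gripper_force: 59.1
t 17.7 pos [ 0.6333 -0.0141  0.0571] yaw -102.5 tilt [ 0.001 -0.002 -1.   ] F [ 2.  -5.3  0.9] M [-1.21 -0.27 -0.02] w 29.3 gf 59.1 q6 -1.47
```

```bash

python3 -m pendant '[[[0.006,0,0],0,1],[[0.006,0,0.005],0,1],[[0.006,0,0.01],0,1],[[0.006,0,0.015],0,1],[[0.006,0,0.015],0,1]]'
python3 plan.py
```

```text
clock: 18.15
tool_pos: [0.633, -0.0143, 0.0544]
tool_rot: [-0.626, 0.78, -0.0, 0.0]
wrist_force: [1.5, -3.2, 1.3]
gripper_width: 0.344
gripper_force: 58.9
t 18.1 pos [ 0.633  -0.0143  0.0544] yaw -102.5 tilt [ 0.001 -0.    -1.   ] F [ 1.5 -3.2  1.3] M [-0.74 -0.48  0.03] w 29.2 gf 58.9 q6 -1.48
```

```bash

python3 -m pendant '[[[0.004,0,0.005],0,1],[[0.004,0,0.01],0,1],[[0.004,0,0.01],0,1]]'
python3 -m pendant '[[[0.0,0,0.0],0.06,1],[[0,0,0],0.12,1],[[0,0,0],0.18,1],[[0,0,0],0.2,1],[[0,0,0],0.2,1]]'
python3 plan.py
```

```text
clock: 18.4
tool_pos: [0.6329, -0.0145, 0.0529]
tool_rot: [-0.626, 0.78, -0.0, 0.001]
wrist_force: [0.8, -0.9, 5.8]
gripper_width: 0.342
gripper_force: 59.4
clock: 18.82
tool_pos: [0.6325, -0.0149, 0.0529]
tool_rot: [-0.496, 0.868, -0.0, 0.0]
wrist_force: [-0.3, -1.2, 6.6]
gripper_width: 0.348
gripper_force: 59.5
t 18.8 pos [ 0.6325 -0.0149  0.0529] yaw -120.6 tilt [ 0.001  0.    -1.   ] F [-0.3 -1.2  6.6] M [-0.47 -0.09 -0.03] w 29.6 gf 59.5 q6 -1.16
```

```bash

python3 -m pendant '[[[0,0,0.002],0.06,1],[[0,0,0.004],0.12,1],[[0,0,0.006],0.18,1],[[0,0,0.008],0.24,1],[[0,0,0.01],0.3,1],[[0,0,0.012],0.36,1],[[0,0,0.012],0.36,1]]'
python3 plan.py
```

```text
clock: 19.4
tool_pos: [0.6316, -0.0151, 0.0511]
tool_rot: [-0.233, 0.973, -0.0, -0.0]
wrist_force: [-3.0, -2.9, 11.5]
gripper_width: 0.347
gripper_force: 60.0
t 19.4 pos [ 0.6316 -0.0151  0.0511] yaw -153.1 tilt [-0.    -0.001 -1.   ] F [-3.  -2.9 11.5] M [-0.65  0.76 -0.05] w 29.5 gf 60.0 q6 -0.59
```

```bash

python3 -m pendant '[[[0.003,-0.003,0],0.06,1],[[0.003,-0.003,0],0.12,1],[[0.003,-0.003,0],0.18,1],[[0.003,-0.003,0],0.24,1],[[0.003,-0.003,0],0.272,1],[[0.003,-0.003,0],0.272,1],[[0.003,-0.003,0],0.272,1]]'
python3 plan.py; python3 - <<'E'
from h import *
b=snap('scene','s5'); a=snap('top','t5')
B=cv2.resize(b[140:220,175:275],(500,400),interpolation=cv2.INTER_CUBIC)
A=cv2.resize(a[120:180,220:280],(300,300),interpolation=cv2.INTER_CUBIC)
C=np.zeros((400,800,3),np.uint8);C[:,:500]=B;C[:300,500:]=A
cv2.imwrite('pics/c5.png',C[:,:,::-1])
E
```

```text
clock: 19.98
tool_pos: [0.631, -0.0154, 0.0509]
tool_rot: [-0.023, 1.0, 0.0, -0.001]
wrist_force: [-2.7, -1.4, 11.0]
gripper_width: 0.341
gripper_force: 59.1
t 20.0 pos [ 0.631  -0.0154  0.0509] yaw -177.4 tilt [-0.001  0.    -1.   ] F [-2.7 -1.4 11. ] M [-0.5   0.78 -0.04] w 29.0 gf 59.1 q6 -0.17
```

View pics/c5.png

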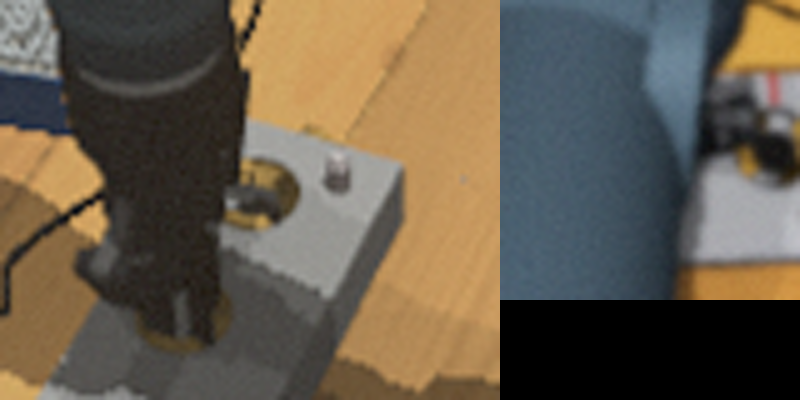

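```bash

python3 -m pendant '[[[0,0,0],0,0.2],[[0,0,0],0,0],[[0,0,0],0,0],[[0,0,0],0,0],[[0,0,-0.15],0,0],[[0,0,-0.3],0,0],[[0,0,-0.5],0,0],[[0,0,-0.5],0,0],[[0,0,-0.5],0,0]]'
python3 plan.py .5,-.09,.14,220 .4445,-.113,.08,237 .4445,-.113,.031,237
```

```text
clock: 20.83
tool_pos: [0.6342, -0.0159, 0.1526]
tool_rot: [-0.023, 1.0, -0.0, 0.003]
wrist_force: [0.0, 0.2, -0.7]
gripper_width: 0.502
gripper_force: 0.0
t 20.8 pos [ 0.6342 -0.0159  0.1526] yaw -177.4 tilt [ 0.006 -0.    -1.   ] F [ 0.   0.2 -0.7] M [0.01 0.06 0.04] w 42.7 gf 0.0 q6 -0.17
[[0.687,-0.339,0.063],-0.415,g] 
[[0.286,0.090,0.300],-0.189,g] 
[[-0.000,0.000,0.245],0.000,g]
```

```bash

python3 -m pendant '[[[0.687,-0.339,0.06],-0.415,-0.3],[[0.687,-0.339,0.06],-0.415,-0.3],[[0.687,-0.339,0.06],-0.415,-0.3],[[0.687,-0.339,0.06],-0.415,-0.3],[[0.687,-0.339,0.06],-0.415,-0.3],[[0.687,-0.339,0.06],-0.415,-0.3],[[0.687,-0.339,0.06],-0.415,-0.3]]'
python3 -m pendant '[[[0.286,0.09,0],-0.189,-0.4],[[0.286,0.09,0.1],-0.189,-0.4],[[0.286,0.09,0.2],-0.189,-0.4],[[0.286,0.09,0.3],-0.189,-0.4],[[0.286,0.09,0.4],-0.189,-0.4],[[0.286,0.09,0.5],-0.189,-0.4],[[0.286,0.09,0.545],-0.189,-0.4],[[0.286,0.09,0.545],-0.189,-0.4],[[0.286,0.09,0.545],-0.189,-0.4]]'
python3 plan.py; python3 -m pendant '[[[0,0,0],0,0],[[0,0,0],0,0.1],[[0,0,0],0,1],[[0,0,0],0,1],[[0,0,0],0,1],[[0,0,0],0,1],[[0,0,0],0,1],[[0,0,0],0,1],[[0,0,0],0,1],[[0,0,0],0,1]]'
python3 plan.py .445,-.113,.13,237 .59,-.0951,.13,257.4 .6355,-.0955,.095,257.4
```

```text
clock: 21.42
tool_pos: [0.4959, -0.0897, 0.1361]
tool_rot: [-0.341, 0.94, 0.001, -0.001]
wrist_force: [0.7, -0.6, 0.1]
gripper_width: 0.651
gripper_force: 0.0
clock: 22.17
tool_pos: [0.4419, -0.1124, 0.0282]
tool_rot: [-0.477, 0.879, 0.001, -0.001]
wrist_force: [0.1, -0.7, 1.0]
gripper_width: 0.703
gripper_force: 0.0
t 22.2 pos [ 0.4419 -0.1124  0.0282] yaw -123.0 tilt [-0.002  0.001 -1.   ] F [ 0.1 -0.7  1. ] M [ 0.02 -0.05 -0.02] w 59.7 gf 0.0 q6 -1.38
clock: 23.0
tool_pos: [0.4435, -0.1132, 0.0298]
tool_rot: [-0.477, 0.879, -0.001, 0.001]
wrist_force: [-0.8, -0.6, 6.5]
gripper_width: 0.339
gripper_force: 59.7
t 23.0 pos [ 0.4435 -0.1132  0.0298] yaw -123.0 tilt [ 0.002 -0.001 -1.   ] F [-0.8 -0.6  6.5] M [ 0.13  0.14 -0.01] w 28.8 gf 59.7 q6 -1.38
[[-0.005,-0.006,-0.501],-0.000,g] 
[[-0.470,-0.559,-0.000],-0.227,g] 
[[-0.048,-0.222,0.175],0.000,g]
```

```bash
python3 -m pendant '[[[0,0,-0.1],0,1],[[0,0,-0.2],0,1],[[0,0,-0.35],0,1],[[0,0,-0.5],0,1],[[0,0,-0.5],0,1],[[0,0,-0.5],0,1]]'
python3 -m pendant '[[[-0.47,-0.559,0],-0.227,1],[[-0.47,-0.559,0],-0.227,1],[[-0.47,-0.559,0],-0.227,1],[[-0.47,-0.559,0],-0.227,1],[[-0.47,-0.559,0],-0.227,1],[[-0.47,-0.559,0],-0.227,1],[[-0.47,-0.559,0],-0.227,1]]'
python3 plan.py .6355,-.0955,.085,257.4
python3 -m pendant '[[[-0.048,-0.222,0.17],0,1],[[-0.048,-0.222,0.17],0,1],[[-0.048,-0.222,0.17],0,1],[[-0.048,-0.222,0.17],0,1],[[-0.048,-0.222,0.17],0,1]]'
python3 plan.py .6355,-.0955,.071,257.4
python3 - <<'E'
from h import *
b=snap('scene','s6'); crop(b,'c6',195,120,275,190,8)
o=arm.get_obs();p=o['tool_pos'];z=p[2]-.0258
f=lambda q:np.round((pix('scene',q)-[195,120]+.5)*8-.5)
a=np.radians(77.5);print('mouth',f((p[0]+.048*np.cos(a),p[1]+.048*np.sin(a),z+.038)),'port',f((.6355,-.0951,.044)),f((.6325,-.0152,.0215+.058)))
E
```

```text
clock: 23.5
tool_pos: [0.4441, -0.1135, 0.1305]
tool_rot: [-0.477, 0.879, -0.002, 0.001]
wrist_force: [0.7, -1.0, -2.2]
gripper_width: 0.34
gripper_force: 59.6
clock: 24.08
tool_pos: [0.5854, -0.0946, 0.1269]
tool_rot: [-0.625, 0.78, 0.002, -0.001]
wrist_force: [-1.2, -0.4, -2.1]
gripper_width: 0.336
gripper_force: 59.7
t 24.1 pos [ 0.5854 -0.0946  0.1269] yaw -102.6 tilt [-0.004  0.001 -1.   ] F [-1.2 -0.4 -2.1] M [0.01 0.03 0.  ] w 28.6 gf 59.7 q6 -1.62
[[-0.050,-0.245,0.210],-0.000,g] 
clock: 24.5
tool_pos: [0.6312, -0.0954, 0.095]
tool_rot: [-0.625, 0.781, 0.0, -0.001]
wrist_force: [0.3, -0.2, -1.5]
gripper_width: 0.339
gripper_force: 59.9
t 24.5 pos [ 0.6312 -0.0954  0.095 ] yaw -102.6 tilt [-0.001  0.    -1.   ] F [ 0.3 -0.2 -1.5] M [-0.07 -0.01  0.02] w 28.8 gf 59.9 q6 -1.6
[[-0.004,-0.021,0.120],-0.000,g] 
mouth [139. 421.] port [246. 460.] [124. 575.]
```

View pics/c6.png

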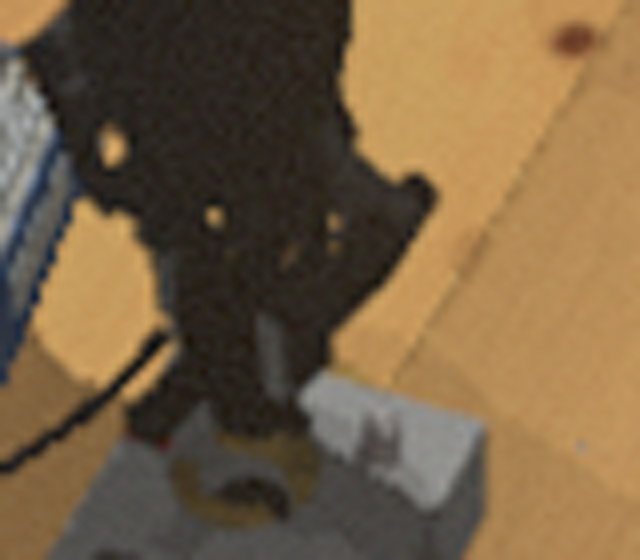

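```bash
python3 plan.py .6355,-.0943,.071,257.4
python3 -m pendant '[[[-0.01,-0.021,0.05],0,1],[[-0.01,-0.021,0.1],0,1],[[-0.01,-0.021,0.12],0,1],[[-0.01,-0.021,0.12],0,1],[[-0.01,-0.021,0.12],0,1]]'
python3 -m pendant '[[[0,0,0.01],0,1],[[0,0,0.02],0,1],[[0,0,0.03],0,1],[[0,0,0.03],0,1]]'
python3 plan.py
```

```text
t 24.6 pos [ 0.6316 -0.0954  0.0955] yaw -102.6 tilt [-0. -0. -1.] F [ 0.  -0.1 -1. ] M [-0.01  0.03  0.03] w 28.9 gf 59.9 q6 -1.6
[[-0.010,-0.018,0.122],-0.000,g] 
clock: 24.97
tool_pos: [0.6365, -0.094, 0.0699]
tool_rot: [-0.625, 0.78, 0.001, -0.001]
wrist_force: [-0.3, -0.7, -1.1]
gripper_width: 0.338
gripper_force: 59.9
clock: 25.3
tool_pos: [0.6371, -0.0943, 0.0644]
tool_rot: [-0.625, 0.78, 0.0, -0.0]
wrist_force: [-0.4, -0.0, -1.2]
gripper_width: 0.337
gripper_force: 59.9
t 25.3 pos [ 0.6371 -0.0943  0.0644] yaw -102.6 tilt [-0.001 -0.    -1.   ] F [-0.4 -0.  -1.2] M [-0.11  0.13  0.04] w 28.6 gf 59.9 q6 -1.6
```

```bash

python3 -m pendant '[[[0,0,0.01],0,1],[[0,0,0.02],0,1],[[0,0,0.03],0,1],[[0,0,0.03],0,1]]'
python3 -m pendant '[[[0,0,0.01],0,1],[[0,0,0.02],0,1],[[0,0,0.025],0,1],[[0,0,0.025],0,1]]'
python3 -m pendant '[[[0,0,0.01],0,1],[[0,0,0.02],0,1],[[0,0,0.02],0,1]]'
python3 plan.py
```

```text
clock: 25.63
tool_pos: [0.6365, -0.0936, 0.0579]
tool_rot: [-0.625, 0.78, 0.001, -0.0]
wrist_force: [-2.7, 1.7, -0.7]
gripper_width: 0.34
gripper_force: 60.0
clock: 25.97
tool_pos: [0.6365, -0.0936, 0.0531]
tool_rot: [-0.625, 0.78, 0.001, -0.0]
wrist_force: [-4.1, 2.5, 0.5]
gripper_width: 0.338
gripper_force: 60.3
clock: 26.22
tool_pos: [0.6364, -0.0937, 0.0499]
tool_rot: [-0.625, 0.78, 0.001, -0.0]
wrist_force: [-6.1, 3.3, 4.4]
gripper_width: 0.338
gripper_force: 60.7
t 26.2 pos [ 0.6364 -0.0937  0.0499] yaw -102.6 tilt [-0.001  0.001 -1.   ] F [-6.1  3.3  4.4] M [ 0.64  1.25 -0.05] w 28.8 gf 60.7 q6 -1.6
```

```bash

python3 -m pendant '[[[0,0.005,0.004],0,1],[[0,0.005,0.006],0,1],[[0,0.005,0.006],0,1]]'
python3 -m pendant '[[[0.0,0,0.0],0.06,1],[[0,0,0],0.12,1],[[0,0,0],0.18,1],[[0,0,0],0.2,1],[[0,0,0],0.2,1]]'
python3 plan.py
python3 -m pendant '[[[0,0,0.002],0.06,1],[[0,0,0.004],0.12,1],[[0,0,0.006],0.18,1],[[0,0,0.006],0.18,1]]'
python3 plan.py
```

```text
clock: 26.47
tool_pos: [0.6364, -0.0936, 0.0498]
tool_rot: [-0.625, 0.78, -0.0, 0.0]
wrist_force: [-6.3, 2.6, 8.6]
gripper_width: 0.342
gripper_force: 61.4
clock: 26.88
tool_pos: [0.6364, -0.0937, 0.0494]
tool_rot: [-0.495, 0.869, -0.0, 0.0]
wrist_force: [-6.4, 2.3, 6.8]
gripper_width: 0.336
gripper_force: 61.0
t 26.9 pos [ 0.6364 -0.0937  0.0494] yaw -120.6 tilt [ 0.001  0.    -1.   ] F [-6.4  2.3  6.8] M [0.54 1.12 0.04] w 28.5 gf 61.0 q6 -1.28
clock: 27.22
tool_pos: [0.6364, -0.0939, 0.0487]
tool_rot: [-0.367, 0.93, -0.0, 0.0]
wrist_force: [-6.2, 1.9, 9.1]
gripper_width: 0.341
gripper_force: 61.3
t 27.2 pos [ 0.6364 -0.0939  0.0487] yaw -137.0 tilt [ 0.001 -0.    -1.   ] F [-6.2  1.9  9.1] M [ 0.49  1.43 -0.02] w 29.0 gf 61.3 q6 -1.0
```

```bash

python3 -m pendant '[[[0.004,0.005,0.002],0.06,1],[[0.004,0.005,0.004],0.12,1],[[0.004,0.005,0.006],0.18,1],[[0.004,0.005,0.006],0.24,1],[[0.004,0.005,0.006],0.3,1],[[0.004,0.005,0.006],0.36,1],[[0.004,0.005,0.006],0.42,1],[[0.004,0.005,0.006],0.45,1],[[0.004,0.005,0.006],0.45,1],[[0.004,0.005,0.006],0.45,1]]'
python3 plan.py
```

```text
clock: 28.05
tool_pos: [0.636, -0.0943, 0.0482]
tool_rot: [-0.024, 1.0, -0.001, 0.001]
wrist_force: [-6.2, 1.9, 10.2]
gripper_width: 0.341
gripper_force: 61.4
t 28.1 pos [ 0.636  -0.0943  0.0482] yaw -177.3 tilt [ 0.002 -0.002 -1.   ] F [-6.2  1.9 10.2] M [0.36 1.27 0.06] w 29.0 gf 61.4 q6 -0.29
```

```bash

python3 -m pendant '[[[0,0,0],0,0.3],[[0,0,0],0,0.1],[[0,0,0],0,0.1],[[0,0,0],0,0.1],[[0,0,-0.15],0,0.1],[[0,0,-0.3],0,0.1],[[0,0,-0.5],0,0.1],[[0,0,-0.5],0,0.1],[[0,0,-0.5],0,0.1]]'
python3 plan.py .57,-.26,.16,182.6 .49,-.43,.16,182.6
```

```text
clock: 28.8
tool_pos: [0.6383, -0.0947, 0.1496]
tool_rot: [-0.024, 1.0, -0.001, 0.004]
wrist_force: [-0.1, -0.0, 0.8]
gripper_width: 0.449
gripper_force: 0.0
t 28.8 pos [ 0.6383 -0.0947  0.1496] yaw -177.3 tilt [ 0.008 -0.002 -1.   ] F [-0.1 -0.   0.8] M [-0.06  0.08 -0.01] w 38.1 gf 0.0 q6 -0.29
[[0.380,-0.809,-0.052],0.001,g] 
[[0.438,-0.831,-0.000],0.000,g]
```

```bash

python3 -m pendant '[[[0.38,-0.809,-0.05],0,0.1],[[0.38,-0.809,-0.05],0,0.1],[[0.38,-0.809,-0.05],0,0.1],[[0.38,-0.809,-0.05],0,0.1],[[0.38,-0.809,-0.05],0,0.1],[[0.38,-0.809,-0.05],0,0.1],[[0.38,-0.809,-0.05],0,0.1]]'
python3 - <<'E'
from h import *
a=snap('top','t7'); b=snap('scene','s7')
A=cv2.resize(a[120:220,190:480],None,fx=2.75,fy=2.75,interpolation=cv2.INTER_CUBIC)[:, :797]
B=cv2.resize(b[90:230,150:320],None,fx=2.2,fy=2.2,interpolation=cv2.INTER_CUBIC)
A2=cv2.resize(a[130:180,190:280],None,fx=4.5,fy=4.5,interpolation=cv2.INTER_CUBIC)
print(A.shape,B.shape,A2.shape)
C=np.zeros((600,800,3),np.uint8);C[:A.shape[0],:A.shape[1]]=A;C[280:280+B.shape[0],:B.shape[1]]=B;C[280:280+A2.shape[0],380:380+A2.shape[1]]=A2
cv2.imwrite('pics/c7.png',C[:,:,::-1])
E
python3 plan.py
```

```text
clock: 29.38
tool_pos: [0.5663, -0.2591, 0.1548]
tool_rot: [-0.023, 1.0, 0.001, -0.001]
wrist_force: [-0.1, 1.1, -0.0]
gripper_width: 0.445
gripper_force: 0.0
(275, 797, 3) (308, 374, 3) (225, 405, 3)
t 29.5 pos [ 0.567  -0.2576  0.1552] yaw -177.2 tilt [-0.001  0.001 -1.   ] F [-0.2  0.5  0.4] M [ 0.06 -0.03 -0.  ] w 38.2 gf 0.0 q6 -0.58
```

View pics/c7.png

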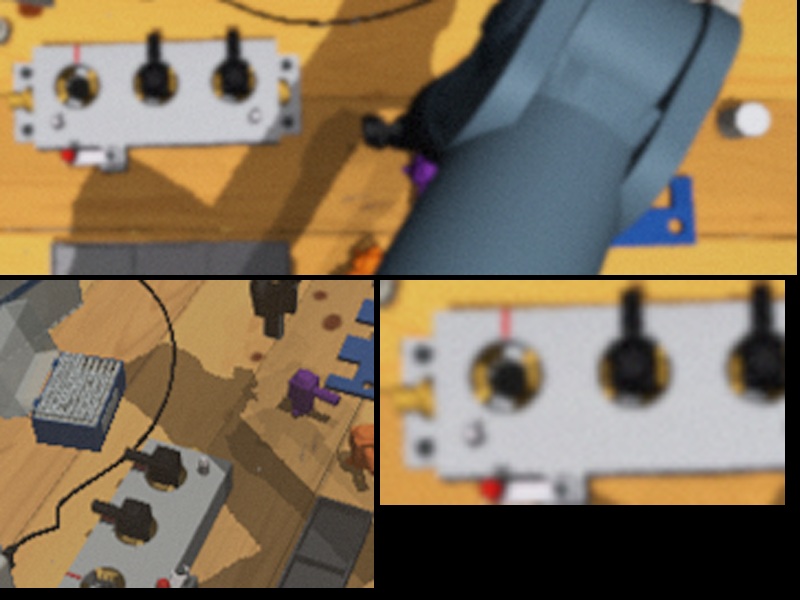

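```bash
python3 plan.py .5,-.08,.2,182.6
python3 -m pendant '[[[0.33,0.89,-0.2],0,0.1],[[0.33,0.89,-0.2],0,0.1],[[0.33,0.89,-0.2],0,0.1],[[0.33,0.89,-0.2],0,0.1],[[0.33,0.89,-0.2],0,0.1],[[0.33,0.89,-0.2],0,0.1],[[0.33,0.89,-0.2],0,0.1]]'
python3 - <<'E'
from h import *
a=snap('top','t8'); b=snap('scene','s8')
crop(a,'c8',325,150,465,230,5.5)
f=lambda q:np.round((pix('top',q)-[325,150]+.5)*5.5-.5)
c,s=np.cos(.045),np.sin(.045)
for l in [(0,0,.042),(-.02,.1195,.008),(-.02,-.1195,.008),(.052,-.1195,.008),(0,.1,.008),(0,-.1,.008)]: print(l,f((.491+c*l[0]-s*l[1],-.4585+s*l[0]+c*l[1],l[2])))
E
```

```text
t 29.5 pos [ 0.567  -0.2576  0.1552] yaw -177.2 tilt [-0.001  0.001 -1.   ] F [-0.2  0.5  0.4] M [ 0.06 -0.03 -0.  ] w 38.2 gf 0.0 q6 -0.58
[[0.291,0.903,-0.224],0.002,g] 
clock: 30.07
tool_pos: [0.4924, -0.0817, 0.1965]
tool_rot: [-0.026, 1.0, -0.0, 0.0]
wrist_force: [-0.3, 0.2, 0.6]
gripper_width: 0.449
gripper_force: 0.0
(0, 0, 0.042) [445. 290.]
(-0.02, 0.1195, 0.008) [194. 338.]
(-0.02, -0.1195, 0.008) [654. 322.]
(0.052, -0.1195, 0.008) [646. 184.]
(0, 0.1, 0.008) [230. 298.]
(0, -0.1, 0.008) [614. 285.]
```

View pics/c8.png

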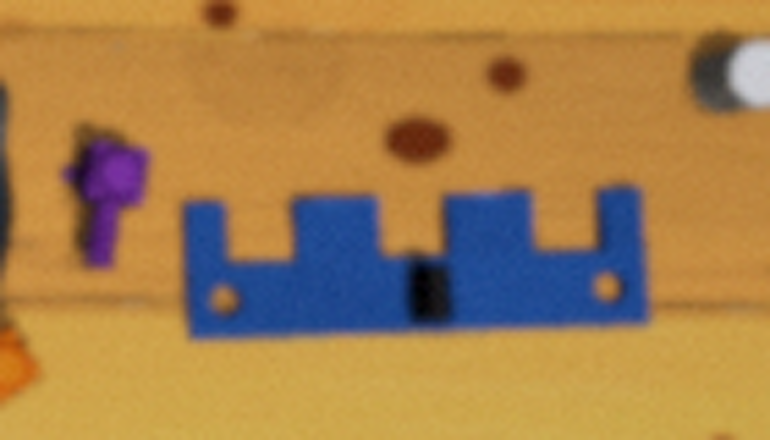

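```bash
python3 plan.py .50,-.26,.16,182.6 .49,-.457,.12,182.6 .49,-.457,.0185,182.6
python3 -m pendant '[[[0,-0.91,0.18],0,0.1],[[0,-0.91,0.18],0,0.1],[[0,-0.91,0.18],0,0.1],[[0,-0.91,0.18],0,0.1],[[0,-0.91,0.18],0,0.1],[[0,-0.91,0.18],0,0.1],[[0,-0.91,0.18],0,0.1]]'
python3 plan.py .49,-.457,.12,182.6 .49,-.457,.0185,182.6
```

```text
t 30.2 pos [ 0.4931 -0.0837  0.1959] yaw -177.2 tilt [ 0. -0. -1.] F [ 0.3 -0.5 -0.8] M [-0.05 -0.01 -0.06] w 38.0 gf 0.0 q6 -0.34
[[0.009,-0.882,0.180],0.002,g] 
[[0.095,-0.982,0.200],0.000,g] 
[[-0.000,0.000,0.507],0.000,g] 
clock: 30.75
tool_pos: [0.5008, -0.2678, 0.1588]
tool_rot: [-0.022, 1.0, 0.001, -0.001]
wrist_force: [0.6, 0.5, 0.5]
gripper_width: 0.455
gripper_force: 0.0
t 30.8 pos [ 0.5008 -0.2678  0.1588] yaw -177.5 tilt [-0.001  0.001 -1.   ] F [0.6 0.5 0.5] M [-0.01 -0.01  0.02] w 38.7 gf 0.0 q6 -0.65
[[0.096,-0.943,0.194],-0.001,g] 
[[-0.000,0.000,0.507],0.000,g]
```

```bash
python3 -m pendant '[[[0.096,-0.943,0.1],0,0.1],[[0.096,-0.943,0.19],0,0.1],[[0.096,-0.943,0.19],0,0.1],[[0.096,-0.943,0.19],0,0.1],[[0.096,-0.943,0.19],0,0.1],[[0.096,-0.943,0.19],0,0.1],[[0.096,-0.943,0.19],0,0.1]]'
python3 plan.py .49,-.457,.0185,182.6
python3 -m pendant '[[[0,0,0.15],0,0.1],[[0,0,0.3],0,0.1],[[0,0,0.4],0,0.1],[[0,0,0.48],0,0.1],[[0,0,0.5],0,0.1],[[0,0,0.5],0,0.3],[[0,0,0.5],0,1],[[0,0,0.5],0,1],[[0,0,0.5],0,1],[[0,0,0.5],0,1],[[0,0,0.5],0,1],[[0,0,0.5],0,1]]'
python3 plan.py
```

```text
clock: 31.33
tool_pos: [0.4907, -0.4554, 0.1211]
tool_rot: [-0.023, 1.0, 0.001, -0.0]
wrist_force: [-0.1, 0.6, 0.4]
gripper_width: 0.449
gripper_force: 0.0
t 31.3 pos [ 0.4907 -0.4554  0.1211] yaw -177.3 tilt [-0.001  0.002 -1.   ] F [-0.1  0.6  0.4] M [ 0.05  0.01 -0.04] w 38.1 gf 0.0 q6 -0.89
[[0.004,-0.008,0.513],0.001,g] 
clock: 32.33
tool_pos: [0.4921, -0.4558, 0.0241]
tool_rot: [-0.024, 1.0, -0.001, 0.001]
wrist_force: [0.1, 3.6, 7.0]
gripper_width: 0.124
gripper_force: 62.6
t 32.3 pos [ 0.4921 -0.4558  0.0241] yaw -177.3 tilt [ 0.003 -0.001 -1.   ] F [0.1 3.6 7. ] M [ 0.55 -0.05 -0.08] w 10.5 gf 62.6 q6 -0.89
```

```bash
python3 -m pendant '[[[0,0,-0.05],0,1],[[0,0,-0.1],0,1],[[0,0,-0.2],0,1],[[0,0,-0.4],0,1],[[0,0,-0.6],0,1],[[0,0,-0.7],0,1],[[0,0,-0.7],0,1],[[0,0,-0.7],0,1]]'
python3 plan.py .56,-.28,.165,182.5 .597,-.12,.165,182.5 .597,-.0155,.14,182.5
```

```text
clock: 33.0
tool_pos: [0.4916, -0.4566, 0.1641]
tool_rot: [-0.024, 1.0, -0.002, 0.001]
wrist_force: [-0.4, -0.6, -4.3]
gripper_width: 0.124
gripper_force: 61.4
t 33.0 pos [ 0.4916 -0.4566  0.1641] yaw -177.3 tilt [ 0.003 -0.003 -1.   ] F [-0.4 -0.6 -4.3] M [ 0.03  0.08 -0.  ] w 10.5 gf 61.4 q6 -0.89
[[-0.383,0.866,-0.005],0.002,g] 
[[-0.220,0.791,-0.000],0.000,g] 
[[-0.023,0.522,0.125],0.000,g]
```

```bash
python3 -m pendant '[[[-0.383,0.866,0],0,1],[[-0.383,0.866,0],0,1],[[-0.383,0.866,0],0,1],[[-0.383,0.866,0],0,1],[[-0.383,0.866,0],0,1],[[-0.383,0.866,0],0,1],[[-0.383,0.866,0],0,1]]'
python3 -m pendant '[[[-0.22,0.791,0],0,1],[[-0.22,0.791,0],0,1],[[-0.22,0.791,0],0,1],[[-0.22,0.791,0],0,1],[[-0.22,0.791,0],0,1],[[-0.22,0.791,0],0,1]]'
python3 plan.py .597,-.0155,.145,182.5
python3 -m pendant '[[[-0.023,0.522,0.1],0,1],[[-0.023,0.522,0.1],0,1],[[-0.023,0.522,0.1],0,1],[[-0.023,0.522,0.1],0,1],[[-0.023,0.522,0.1],0,1],[[-0.023,0.522,0.1],0,1]]'
python3 plan.py .597,-.0155,.105,182.5
```

```text
clock: 33.58
tool_pos: [0.558, -0.2765, 0.1595]
tool_rot: [-0.025, 1.0, 0.001, -0.002]
wrist_force: [0.4, -0.1, -2.6]
gripper_width: 0.123
gripper_force: 61.3
clock: 34.08
tool_pos: [0.5949, -0.1178, 0.1606]
tool_rot: [-0.025, 1.0, -0.0, -0.001]
wrist_force: [-0.6, -0.1, -2.2]
gripper_width: 0.125
gripper_force: 61.3
t 34.1 pos [ 0.5949 -0.1178  0.1606] yaw -177.2 tilt [-0.003 -0.    -1.   ] F [-0.6 -0.1 -2.2] M [-0.01  0.04  0.03] w 10.6 gf 61.3 q6 -0.35
[[-0.036,0.510,0.078],0.004,g] 
clock: 34.58
tool_pos: [0.5952, -0.0163, 0.1416]
tool_rot: [-0.022, 1.0, -0.001, -0.0]
wrist_force: [0.5, 0.0, -2.7]
gripper_width: 0.12
gripper_force: 61.3
t 34.6 pos [ 0.5952 -0.0163  0.1416] yaw -177.4 tilt [-0.001 -0.001 -1.   ] F [ 0.5  0.  -2.7] M [ 0.03  0.01 -0.05] w 10.2 gf 61.3 q6 -0.18
[[-0.009,0.004,0.183],0.001,g]
```

```bash
python3 -m pendant '[[[-0.008,0.004,0.05],0,1],[[-0.008,0.004,0.1],0,1],[[-0.008,0.004,0.15],0,1],[[-0.008,0.004,0.17],0,1],[[-0.008,0.004,0.17],0,1]]'
python3 plan.py
python3 -m pendant '[[[0,0,0.02],0,1],[[0,0,0.04],0,1],[[0,0,0.05],0,1],[[0,0,0.05],0,1]]'
python3 plan.py
```

```text
clock: 35.0
tool_pos: [0.5952, -0.0136, 0.1058]
tool_rot: [-0.023, 1.0, 0.0, -0.002]
wrist_force: [-0.8, -0.7, -2.8]
gripper_width: 0.121
gripper_force: 61.3
t 35.0 pos [ 0.5952 -0.0136  0.1058] yaw -177.3 tilt [-0.004  0.    -1.   ] F [-0.8 -0.7 -2.8] M [-0.03  0.03  0.02] w 10.3 gf 61.3 q6 -0.18
clock: 35.33
tool_pos: [0.5966, -0.0132, 0.0977]
tool_rot: [-0.024, 1.0, 0.0, -0.0]
wrist_force: [-0.4, 0.2, -3.0]
gripper_width: 0.12
gripper_force: 61.3
t 35.3 pos [ 0.5966 -0.0132  0.0977] yaw -177.3 tilt [-0. -0. -1.] F [-0.4  0.2 -3. ] M [0.02 0.02 0.02] w 10.2 gf 61.3 q6 -0.18
```

```bash
python3 -m pendant '[[[0,-0.01,0.01],0,1],[[0,-0.01,0.02],0,1],[[0,-0.01,0.03],0,1],[[0,-0.01,0.04],0,1],[[0,-0.01,0.04],0,1]]'
python3 plan.py
python3 -m pendant '[[[0,0,0.01],0,1],[[0,0,0.02],0,1],[[0,0,0.03],0,1],[[0,0,0.03],0,1]]'
python3 plan.py
```

```text
clock: 35.75
tool_pos: [0.5967, -0.0152, 0.0896]
tool_rot: [-0.024, 1.0, 0.0, -0.0]
wrist_force: [0.4, 0.1, -2.3]
gripper_width: 0.124
gripper_force: 61.3
t 35.8 pos [ 0.5967 -0.0152  0.0896] yaw -177.3 tilt [-0.001  0.    -1.   ] F [ 0.4  0.1 -2.3] M [-0.05  0.01  0.03] w 10.5 gf 61.3 q6 -0.18
clock: 36.08
tool_pos: [0.5971, -0.0152, 0.0837]
tool_rot: [-0.024, 1.0, 0.0, 0.0]
wrist_force: [0.8, -0.0, -2.8]
gripper_width: 0.125
gripper_force: 61.3
t 36.1 pos [ 0.5971 -0.0152  0.0837] yaw -177.3 tilt [ 0.  0. -1.] F [ 0.8 -0.  -2.8] M [ 0.06 -0.2  -0.1 ] w 10.6 gf 61.3 q6 -0.18
```

```bash
python3 -m pendant '[[[0,0,0.01],0,1],[[0,0,0.02],0,1],[[0,0,0.03],0,1],[[0,0,0.03],0,1]]'
python3 plan.py
python3 -m pendant '[[[0,0,0.01],0,1],[[0,0,0.02],0,1],[[0,0,0.02],0,1],[[0,0,0.02],0,1]]'
python3 plan.py
```

```text
clock: 36.42
tool_pos: [0.5971, -0.0153, 0.0778]
tool_rot: [-0.024, 1.0, 0.0, 0.0]
wrist_force: [0.8, -0.1, -4.2]
gripper_width: 0.125
gripper_force: 61.3
t 36.4 pos [ 0.5971 -0.0153  0.0778] yaw -177.3 tilt [ 0.  0. -1.] F [ 0.8 -0.1 -4.2] M [ 0.07 -0.3  -0.15] w 10.6 gf 61.3 q6 -0.18
clock: 36.75
tool_pos: [0.597, -0.0152, 0.0739]
tool_rot: [-0.024, 1.0, 0.0, 0.0]
wrist_force: [1.8, 1.0, -2.7]
gripper_width: 0.124
gripper_force: 61.2
t 36.8 pos [ 0.597  -0.0152  0.0739] yaw -177.3 tilt [ 0.  0. -1.] F [ 1.8  1.  -2.7] M [ 0.08 -0.29 -0.14] w 10.5 gf 61.2 q6 -0.18
```

```bash
python3 -m pendant '[[[0,0,0.01],0,1],[[0,0,0.02],0,1],[[0,0,0.02],0,1],[[0,0,0.02],0,1]]'
python3 plan.py
python3 -m pendant '[[[0,0,0.01],0,1],[[0,0,0.015],0,1],[[0,0,0.015],0,1],[[0,0,0.015],0,1]]'
python3 plan.py
```

```text
clock: 37.08
tool_pos: [0.5969, -0.0153, 0.0699]
tool_rot: [-0.024, 1.0, 0.0, -0.0]
wrist_force: [1.3, -0.4, -3.1]
gripper_width: 0.122
gripper_force: 61.2
t 37.1 pos [ 0.5969 -0.0153  0.0699] yaw -177.3 tilt [-0.  0. -1.] F [ 1.3 -0.4 -3.1] M [ 0.08 -0.26 -0.15] w 10.3 gf 61.2 q6 -0.18
clock: 37.42
tool_pos: [0.5971, -0.0153, 0.0681]
tool_rot: [-0.024, 1.0, -0.0, 0.0]
wrist_force: [-1.6, -0.1, 5.7]
gripper_width: 0.124
gripper_force: 62.3
t 37.4 pos [ 0.5971 -0.0153  0.0681] yaw -177.3 tilt [ 0.001 -0.    -1.   ] F [-1.6 -0.1  5.7] M [ 0.07  0.31 -0.05] w 10.6 gf 62.3 q6 -0.18
```

```bash
python3 -m pendant '[[[0,0,0],0,0.4],[[0,0,0],0,0.3],[[0,0,0],0,0.3],[[0,0,0],0,0.3],[[0,0,-0.1],0,0.3],[[0,0,-0.25],0,0.3],[[0,0,-0.35],0,0.3],[[0,0,-0.35],0,0.3]]'
python3 - <<'E'
from h import *
print(ray('scene',165+218/3.7,125+376/3.7,.095))
b=snap('scene','s9');a=snap('top','t9')
E
python3 plan.py .556,.071,.14,269 .556,.071,.068,272
```

```text
clock: 38.08
tool_pos: [0.6001, -0.0157, 0.1419]
tool_rot: [-0.024, 1.0, -0.001, 0.004]
wrist_force: [1.8, -0.2, 0.8]
gripper_width: 0.351
gripper_force: 0.0
[0.55365191 0.06848342 0.095     ]
t 38.2 pos [ 0.5978 -0.0154  0.1379] yaw -177.3 tilt [ 0.002 -0.    -1.   ] F [ 0.5 -0.2 -0.8] M [ 0.01  0.01 -0.02] w 29.9 gf 0.0 q6 -0.18
[[0.188,0.441,-0.011],-0.959,g] 
[[-0.000,0.000,0.360],-0.033,g]
```

```bash
python3 -m pendant '[[[0.19,0.435,-0.02],-0.96,0.34],[[0.19,0.435,-0.02],-0.96,0.34],[[0.19,0.435,-0.02],-0.96,0.34],[[0.19,0.435,-0.02],-0.96,0.34],[[0.19,0.435,-0.02],-0.96,0.34],[[0.19,0.435,-0.02],-0.96,0.34],[[0.19,0.435,-0.02],-0.96,0.34],[[0.19,0.435,-0.02],-0.96,0.34],[[0.19,0.435,-0.02],-0.96,0.34],[[0.19,0.435,-0.02],-0.96,0.34],[[0.19,0.435,-0.02],-0.96,0.34],[[0.19,0.435,-0.02],-0.96,0.34]]'
python3 -m pendant '[[[0,0,0],-0.03,0.34],[[0,0,0.1],-0.03,0.34],[[0,0,0.15],-0.03,0.34],[[0,0,0.2],-0.03,0.34],[[0,0,0.2],-0.03,0.34]]'
python3 plan.py .555,.07,.068,272
```

```text
clock: 39.18
tool_pos: [0.5535, 0.0698, 0.1392]
tool_rot: [-0.701, 0.713, 0.001, -0.001]
wrist_force: [1.0, 0.2, -0.3]
gripper_width: 0.335
gripper_force: 0.0
clock: 39.6
tool_pos: [0.5521, 0.0698, 0.0977]
tool_rot: [0.715, -0.699, -0.002, 0.002]
wrist_force: [-0.3, 0.5, 0.5]
gripper_width: 0.329
gripper_force: 0.0
t 39.6 pos [0.5521 0.0698 0.0977] yaw -88.7 tilt [-0.006 -0.    -1.   ] F [-0.3  0.5  0.5] M [0.01 0.04 0.  ] w 27.9 gf 0.0 q6 -1.58
[[-0.001,-0.014,0.148],-0.007,g]
```

```bash
python3 -m pendant '[[[0,-0.014,0],0,0.34],[[0,-0.014,0.02],0,0.34],[[0,-0.014,0.06],0,0.34],[[0,-0.014,0.1],0,0.34],[[0,-0.014,0.14],0,0.34],[[0,-0.014,0.14],0,0.34]]'
python3 plan.py $(python3 -c "
from math import *
print('+'.join('%.4f,%.4f,.069,%.1f'%(.557+.0395*cos(radians(t)),.0305+.0395*sin(radians(t)),180+t) for t in (86,79,72,65,58,51,44,37,30,23,16,9)),'%.4f,%.4f,.069,182.5+%.4f,%.4f,.069,182.5'%(.597,.031,.597,.024))")
```

```text
clock: 40.1
tool_pos: [0.5561, 0.0698, 0.071]
tool_rot: [0.715, -0.699, -0.001, 0.001]
wrist_force: [-0.4, -0.4, -0.4]
gripper_width: 0.326
gripper_force: 0.0
t 40.1 pos [0.5561 0.0698 0.071 ] yaw -88.6 tilt [-0.003 -0.    -1.   ] F [-0.4 -0.4 -0.4] M [ 0.04 -0.02 -0.03] w 27.7 gf 0.0 q6 -1.58
[[0.000,-0.018,0.010],0.059,g] [[0.004,-0.042,0.010],0.137,g] [[0.010,-0.065,0.010],0.215,g] [[0.020,-0.087,0.010],0.293,g] [[0.032,-0.108,0.010],0.371,g] [[0.046,-0.128,0.010],0.448,g] [[0.063,-0.145,0.010],0.526,g] [[0.082,-0.160,0.010],0.604,g] [[0.102,-0.173,0.010],0.682,g] [[0.124,-0.183,0.010],0.759,g] [[0.147,-0.191,0.010],0.837,g] [[0.170,-0.195,0.010],0.915,g] 
[[-0.000,-0.029,-0.000],0.072,g] [[0.005,-0.064,-0.000],0.072,g]
```

```bash
python3 -m pendant '[[[0,-0.018,0.01],0.059,0.4],[[0.004,-0.042,0.01],0.137,0.45],[[0.01,-0.065,0.01],0.215,0.5],[[0.02,-0.087,0.01],0.293,0.5],[[0.032,-0.108,0.01],0.371,0.5],[[0.046,-0.128,0.01],0.448,0.5],[[0.063,-0.145,0.01],0.526,0.5],[[0.082,-0.16,0.01],0.604,0.5],[[0.102,-0.173,0.01],0.682,0.5],[[0.124,-0.183,0.01],0.759,0.5],[[0.147,-0.191,0.01],0.837,0.5],[[0.17,-0.195,0.01],0.915,0.5]]'
python3 plan.py
python3 -m pendant '[[[0,-0.01,0],0.07,0.55],[[0,-0.02,0],0.07,0.55],[[0,-0.029,0],0.07,0.55],[[0,-0.029,0],0.07,0.55]]'
python3 plan.py
```

```text
clock: 41.1
tool_pos: [0.5964, 0.0372, 0.0704]
tool_rot: [-0.076, 0.997, 0.001, -0.001]
wrist_force: [-1.6, 1.9, -0.0]
gripper_width: 0.25
gripper_force: 0.9
t 41.1 pos [0.5964 0.0372 0.0704] yaw -171.3 tilt [-0.002  0.001 -1.   ] F [-1.6  1.9 -0. ] M [ 0.29  0.32 -0.02] w 21.2 gf 0.9 q6 -0.2
clock: 41.43
tool_pos: [0.5983, 0.031, 0.0709]
tool_rot: [-0.025, 1.0, 0.0, -0.0]
wrist_force: [0.2, 1.1, -0.1]
gripper_width: 0.229
gripper_force: 0.5
t 41.4 pos [0.5983 0.031  0.0709] yaw -177.2 tilt [-0.  0. -1.] F [ 0.2  1.1 -0.1] M [0.2  0.   0.06] w 19.5 gf 0.5 q6 -0.1
```

Now push to the stop.

```bash
python3 -m pendant '[[[0,-0.01,0],0,0.55],[[0,-0.015,0],0,0.55],[[0,-0.015,0],0,0.55]]'
python3 plan.py
python3 -m pendant '[[[0,-0.01,0],0,0.55],[[0,-0.012,0],0,0.55],[[0,-0.012,0],0,0.55]]'
python3 plan.py
```

```text
clock: 41.68
tool_pos: [0.5987, 0.0286, 0.0711]
tool_rot: [-0.024, 1.0, 0.001, 0.0]
wrist_force: [-0.0, 3.6, -0.9]
gripper_width: 0.227
gripper_force: 1.8
t 41.7 pos [0.5987 0.0286 0.0711] yaw -177.2 tilt [ 0.     0.001 -1.   ] F [-0.   3.6 -0.9] M [ 0.67 -0.2  -0.05] w 19.3 gf 1.8 q6 -0.11
clock: 41.93
tool_pos: [0.5988, 0.0283, 0.0711]
tool_rot: [-0.025, 1.0, 0.003, 0.0]
wrist_force: [0.7, 9.1, -1.2]
gripper_width: 0.223
gripper_force: 4.7
t 41.9 pos [0.5988 0.0283 0.0711] yaw -177.2 tilt [ 0.001  0.006 -1.   ] F [ 0.7  9.1 -1.2] M [ 1.8  -0.26 -0.04] w 19.0 gf 4.7 q6 -0.11
```

```bash
python3 -m pendant '[[[0,0.018,0],0,0.5],[[0,0.018,0],0,0.5],[[0,0.018,-0.05],0,0.5],[[0,0.018,-0.2],0,0.5],[[0,0.018,-0.4],0,0.5],[[0,0.018,-0.55],0,0.5],[[0,0.018,-0.55],0,0.5]]'
python3 plan.py .55,-.15,.18,182.5 .5,-.33,.2,182.5
python3 -m pendant '[[[0.27,-0.9,0],0,0],[[0.27,-0.9,0],0,0],[[0.27,-0.9,0],0,0],[[0.27,-0.9,0],0,0],[[0.27,-0.9,0],0,0],[[0.27,-0.9,0],0,0],[[0.27,-0.9,0],0,0]]'
python3 -m pendant '[[[0.27,-0.8,0],0,0],[[0.27,-0.8,0],0,0],[[0.27,-0.8,0],0,0],[[0.27,-0.8,0],0,0],[[0.27,-0.8,0],0,0],[[0.27,-0.8,0],0,0],[[0.27,-0.8,0],0,0]]'
python3 - <<'E'
from h import *
a=snap('top','t10'); b=snap('scene','s10')
B=cv2.resize(b[150:260,165:265],(400,440),interpolation=cv2.INTER_CUBIC)
A=cv2.resize(a[130:180,190:300],(800,364),interpolation=cv2.INTER_CUBIC)[:,:400*2]
cv2.imwrite('pics/c10a.png',A[:,:,::-1])
C=np.zeros((600,800,3),np.uint8);C[:440,:400]=B;C[:182,400:]=cv2.resize(A,(400,182));C[200:582,400:]=cv2.resize(a[130:215,190:279],(400,382),interpolation=cv2.INTER_CUBIC)
cv2.imwrite('pics/c10.png',C[:,:,::-1])
E
```

```text
clock: 42.52
tool_pos: [0.6028, 0.0283, 0.1896]
tool_rot: [-0.023, 1.0, -0.001, 0.006]
wrist_force: [0.4, 0.1, 0.7]
gripper_width: 0.248
gripper_force: 0.0
t 42.5 pos [0.6028 0.0283 0.1896] yaw -177.3 tilt [ 0.013 -0.002 -1.   ] F [0.4 0.1 0.7] M [-0.04 -0.06  0.01] w 21.1 gf 0.0 q6 -0.1
[[0.305,-0.878,0.048],0.002,g] 
[[0.289,-0.888,-0.100],0.000,g] 
clock: 43.1
tool_pos: [0.5527, -0.1548, 0.1818]
tool_rot: [-0.022, 1.0, -0.0, 0.0]
wrist_force: [-0.0, 0.2, -1.1]
gripper_width: 0.5
gripper_force: 0.0
clock: 43.68
tool_pos: [0.507, -0.3144, 0.1812]
tool_rot: [-0.024, 1.0, 0.0, 0.0]
wrist_force: [0.7, 0.6, 0.5]
gripper_width: 0.497
gripper_force: 0.0
```

View pics/c10.png

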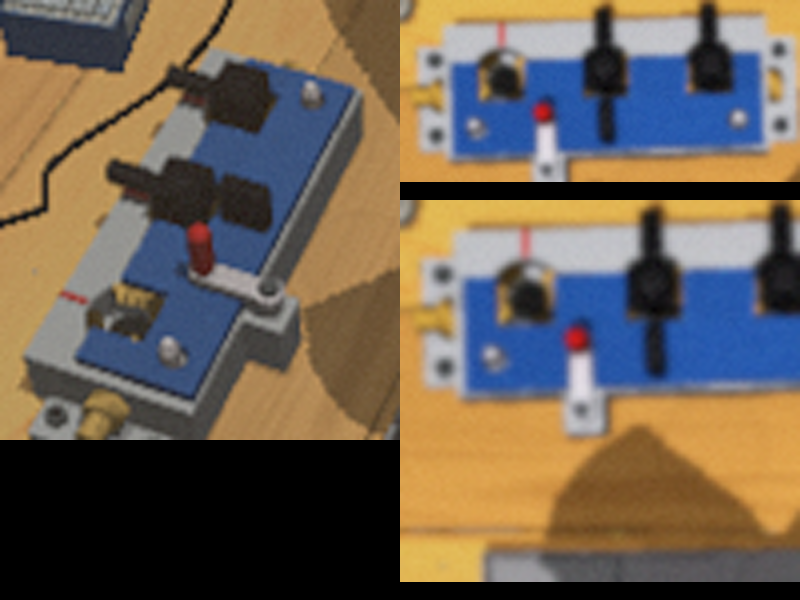

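The picture shows the plate flat over both pins, both outlets pointing back over their lines, and the button fully over the plate.

```bash
python3 -m pendant '[[[0,0,0],0,0],[[0,0,0],0,0],[[0,0,0],0,0]]'; python3 -c "
from station import arm
print(arm.hand_in())"
```

```text
clock: 44.03
tool_pos: [0.5071, -0.3143, 0.1812]
tool_rot: [-0.024, 1.0, -0.0, 0.0]
wrist_force: [-0.3, 0.8, 0.1]
gripper_width: 0.499
gripper_force: 0.0
the job is handed in; nothing more can be done
None
```

The job is handed in at 44 s, with no verdict returned: both elbows present (2 and 3) are in the middle and right ports with their outlets along the red lines, the plate is back on its pins, and the turn button is at its stop over it.

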